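Hang a second padlock on the lockout hook

TASK

Hang the loose padlock on the hook on the side of the lamp unit, in front of the padlock already there, so that both hang upright on the bar behind the hook's upturned end. There is only just room for two: with the new one, ease the hung one back against the hook's plate, pushing gently and feeling for the stop, then lower the new one on to the bar without dropping it or forcing anything. The hung padlock must not be lifted or knocked about, and the other things on the bench stay where they are.

Things in the scene. Friction and masses are not known exactly. Their poses are not given: they have to be found in the camera images.
- lamp_unit: white lamp supply box, fixed on the bench, 160 (x) x 220 (y) x 180 (z) mm; origin at the centre of its underside, z up. In front of its -x side (x = -80 mm) a flat steel hook plate, 56 mm wide, from z 55 to 180 mm, is bolted on four studs; the nuts set its face 10 to 24 mm out from the box, differently each time and NOT measured: it has to be felt for. Box, plate and hook do not give.
- hook_root (a point): the point on the box's side, (-80, 0, 170) mm in the lamp unit's frame, from which the hook's axis runs level along -x. From the plate's face an 8 mm round bar runs out along this axis to an 8 mm upturned end whose axis is 39.5 mm from the plate's face (so 49.5 to 63.5 mm from the box) and whose rounded top is at z 184 mm. A padlock seated on the bar has its underside at z 75 mm.
- hung_padlock: the padlock hanging on the hook at the start, body's flat 40 mm face to the plate, 3 to 19 mm of free bar behind it, free to swing and, pushed with up to 6 N, to slide. With both pushed flat back the front padlock is centred 30 mm from the plate's face, its shackle with 2 mm of play to the upturned end. brass padlock, body 20 (x) x 40 (y) x 46 (z) mm, origin at the centre of the body's underside, z up to the shackle; same from front and back; 0.18 to 0.28 kg
- loose_padlock: the padlock to be hung, standing upright on the bench at the start, to be taken from above across the two legs of its shackle: brass padlock, body 20 (x) x 40 (y) x 46 (z) mm, origin at the centre of the body's underside, z up to the shackle; same from front and back; 0.18 to 0.28 kg
- hung_shackle (a point): inside top of the hung padlock's shackle, (0, 0, 99) mm in the padlock's frame: the spot that rests on the bar.
- loose_shackle (a point): inside top of the loose padlock's shackle, (0, 0, 99) mm in the padlock's frame: the spot that will rest on the bar. On both padlocks the shackle is a 7 mm round steel rod in the y-z plane: straight legs centred at y = +-14 mm (35 mm over their outsides, 21 mm between) from the body's top (z 46) to z 88.5, then a half-round arch, its top at z 106.
- lab_jack: a scissor lab jack, 100 x 80 x 66 mm, origin under its centre; leave alone.
- glass_block: a clear glass block 30 x 30 x 50 mm standing on the lab jack, origin under its centre; leave alone.
- iris_post: an iris diaphragm on a post in a black holder with a round foot 50 mm across, 138 mm tall, origin under its centre; leave alone.
- lens_case: a grey lens case 60 x 60 x 22 mm, origin under its centre; leave alone.

How it is judged:
By the outcome, as a careful person would: the job done as asked, in the order asked, and still so for the second after the job is handed in, with the robot touching nothing.
It also fails if it takes over 54 s, if anything falls off the work surface, if the arm or the gripper's body presses on something with over 40 N, if the wrist force passes 120 N, or if a joint passes its speed limit or range.

ROBOT

A 7-joint arm with a two-finger parallel gripper is mounted at the origin on the work surface. World frame = base frame: x ahead of the robot, y to its left, z up, the work surface at z = 0. Lengths are in mm, angles in rad, forces in N, time in s.
With the tool pointing down it reaches from about 400 to 925 mm from the base axis. Payload 4.1 kg.
Tool frame: the origin (TCP) lies at the very end of the fingers, on their centre line; the grasp point (between the pads) lies 19 mm behind it; x points along the fingers, y is the direction in which the jaws open and shut, and the axes are right-handed (so a half turn about x gives the same grasp; the last joint's range is limited). The gripper opens to 85 mm and grips with 20 to 120 N. Pads are 22 mm wide; open, the fingers measure 114 mm over their backs; the gripper's body (76 mm by 85 mm) begins 54 mm behind the grasp point. The pads swing forward as they close: fully open they stand 13 mm farther back than shut.
Start: joints at [-1.414, 0.398, 0.045, 1.537, -0.019, 1.207, -0.051], TCP at [164.439, 628.891, 231.347] pointing down, gripper open.
Joint ranges: [-2.82, 2.82], [-0.49, 2.23], [-1.37, 1.46], [0, 2.46], [-1.36, 4.5], [0.23, 2], [-2.94, 2.94]. Speed limits (rad/s): [2.57, 2.57, 3.14, 3.14, 3.14, 3.14, 3.14].

INTERFACE

Orientations are given as a unit quaternion [w, x, y, z].
In Python, from bench import telemetry, viewer, ctrl gives the robot as it stands.
- The arm moves only by the tool servo_tool, never from a script. Its argument "steps" is a list of rows, each a list of 6 numbers: the shift along the tool's x, y, z in mm, then the turn, a rotation vector about the tool's x, y, z in degrees. In form: [[x, y, z, ax, ay, az], ...]. A call has exactly 8 rows; each row is the pose to reach, as a shift and turn from the pose commanded when the call began, along the tool's axes at that moment; what a row does not reach only later rows make up. A row lasts 1/12 s, in which the tool goes at most 41.7 mm and 7.16 degrees, less where a joint would pass 70% of its speed; a pose out of reach is approached as far as the arm can. A call with a gripper value outside its range is refused whole. "jaw" is the opening, from 0 (shut) to 1 (fully open), set as the call begins (left out, the last holds). The fingers move at their own pace and stop on an object; "force" is the grip in N (left out, the last holds). Time passes only in rows, so rows that repeat a pose let the fingers close, or fill a call up. It gives the time, the measured TCP pose, the force and the opening at its end, in the units of the state.
- telemetry.get_state(): the state, without advancing time (a new reading comes with each control period).
- viewer.get_image(name): name is "scene" or "top" or "wrist"; returns (picture, depth): 384x512x3 uint8, red, green, blue; 384x512 float32, mm along the optical axis (not along the pixel's ray), 0 where there is no reading.
- viewer.camera_info(name): a dict with "mtx" (3x3 intrinsics, pixels), "rvec" (rotation vector, rad) and "tvec" (3), from world to camera coordinates, as OpenCV has them. Camera axes: x right, y down, z forward; pixel columns grow to the right and rows downward; lengths in mm; the calibration is good to about 2 mm. The wrist camera is an equidistant fisheye: a pixel r from the principal point sees the ray r / f radians off the axis. A picture is of the moment at which its call begins: read the wrist's pose just before it. camera_info takes no time and is no camera call; for the wrist camera it gives the pose at the moment of the call.
- ctrl.close_job(): hands the job in, once; it reports no verdict.
The state is a dict: "t": time; "q": joint angles; "joint_vel": joint speeds; "effort": joint torques, N m; "position": TCP position; "tcp_rot": TCP orientation; "contact_force": force on the tool from outside, world axes, zero at the start; "torque": the same for the moment, N m; "width": finger opening in mm.
Only numpy, scipy, OpenCV 4.12 (cv2) and the standard library are available. Lean on these libraries where they do the work, as an engineer would, in place of code of your own. Each camera call takes 0.05 s, during which the arm holds its last target.

## Working session

There is one attempt and no reset: what is moved stays moved. The work goes in short steps, Python scripts to look and compute and a tool call to move; the robot and the scene stay as the last step left them, time stands still between calls to the robot, and variables do not carry over. Pictures are saved under pics/ and viewed, and the job is handed in when it is done.

Besides the shell and the picture viewer there is one more tool, called by a JSON object that holds its "op" and its "data". servo_tool: Moves the arm, as the interface text tells. Its arguments: {"type":"object","properties":{"steps":{"type":"array","items":{"type":"array","items":{"type":"number"}}},"jaw":{"type":"number"},"force":{"type":"number"}},"required":["steps"]}

```bash
mkdir -p pics; ls
cat > h.py <<'E'
import numpy as np, cv2
from bench import telemetry, viewer, ctrl
def cam(n):
    i=viewer.camera_info(n); return np.array(i['mtx'],float),cv2.Rodrigues(np.array(i['rvec'],float))[0],np.array(i['tvec'],float).ravel()
def grab(n,f):
    p,d=viewer.get_image(n); cv2.imwrite(f'pics/{f}.png',p[:,:,::-1]); np.save(f'pics/{f}.npy',d)
    K,R,t=cam(n); np.savez(f'pics/{f}.npz',K=K,R=R,t=t); return p,d
def w(f,u,v,z=None,d=None):
    c=np.load(f'pics/{f}.npz'); D=np.load(f'pics/{f}.npy')
    r=np.linalg.inv(c['K'])@[u,v,1]
    o=-c['R'].T@c['t']; rw=c['R'].T@r
    if z is not None: return o+rw*(z-o[2])/rw[2]
    return o+rw*(D[int(round(v)),int(round(u))] if d is None else d)
def proj(f,P):
    c=np.load(f'pics/{f}.npz'); q=c['K']@(c['R']@np.array(P,float)+c['t']); return q[:2]/q[2]
def crop(f,u0,v0,u1,v1,s,out):
    p=cv2.imread(f'pics/{f}.png')[v0:v1,u0:u1]; cv2.imwrite(f'pics/{out}.png',cv2.resize(p,None,fx=s,fy=s,interpolation=cv2.INTER_CUBIC))
E
python3 - <<'E'
from h import *
np.set_printoptions(precision=3,suppress=True)
print(telemetry.get_state())
for n in['scene','top']:
    grab(n,n+'0'); K,R,t=cam(n); print(n,K.tolist(),-R.T@t,R.tolist())
E
```

```text
pics
{'t': 0.0, 'q': array([-1.414,  0.399,  0.045,  1.538, -0.019,  1.207, -0.051]), 'joint_vel': array([-0.001, -0.002, -0.002,  0.   , -0.   , -0.001,  0.   ]), 'effort': array([  0.   , -47.512,   1.365, -25.422,   0.012,   0.01 ,  -0.   ]), 'position': array([164.255, 628.255, 230.291]), 'tcp_rot': array([ 0.701,  0.089,  0.701, -0.091]), 'contact_force': array([ 0.386, -0.885, -0.467]), 'torque': array([ 0.002, -0.004,  0.008]), 'width': 85.35539498801661}
scene [[441.2765528301331, 0.0, 245.7136301744099], [0.0, 441.2765528301331, 196.08654934824781], [0.0, 0.0, 1.0]] [1257.434 -110.006  784.863] [[0.27533251198090525, 0.961348826818185, -0.0006640945594744707], [0.6627121956959189, -0.19030263123129754, -0.7242910010640329], [-0.6964226830899313, 0.19898075716446567, -0.689494093343864]]
top [[392.6480075934524, 0.0, 257.39498529630845], [0.0, 392.6480075934524, 189.36724802237404], [0.0, 0.0, 1.0]] [ 447.167   73.784 1232.055] [[0.01613480466475592, -0.9998516951979354, 0.006021269653922419], [-0.9943407859832035, -0.016677720743640934, -0.10492023141940882], [0.10500509229906585, -0.004294326560964873, -0.9944624122362054]]
```

View pics/scene0.png

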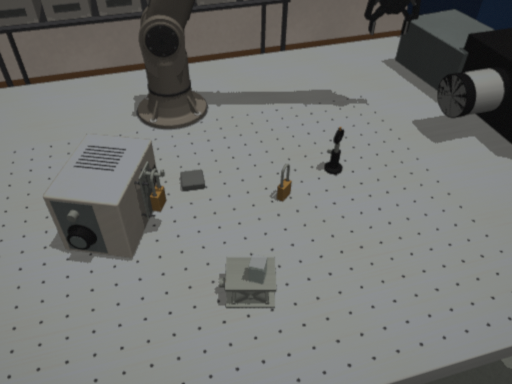

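View pics/top0.png

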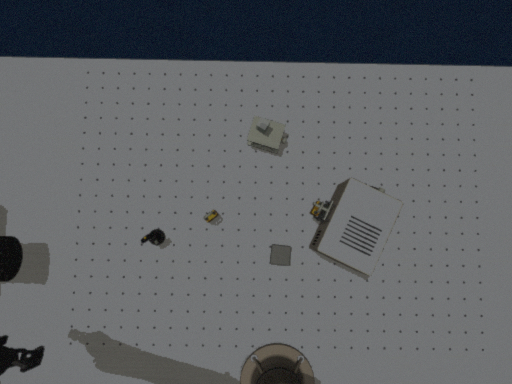

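Run:
```python
from h import *
crop('top0',295,170,415,280,6,'c1'); crop('top0',190,195,240,235,14,'c2'); crop('scene0',40,125,220,260,4,'c3'); crop('scene0',255,150,315,215,9,'c4')
```

```text
(no output)
```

View pics/c1.png

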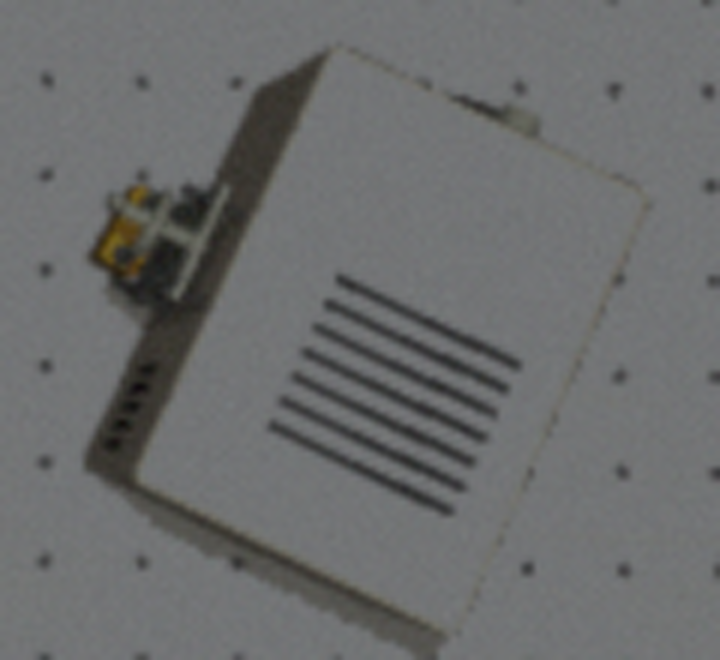

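View pics/c2.png

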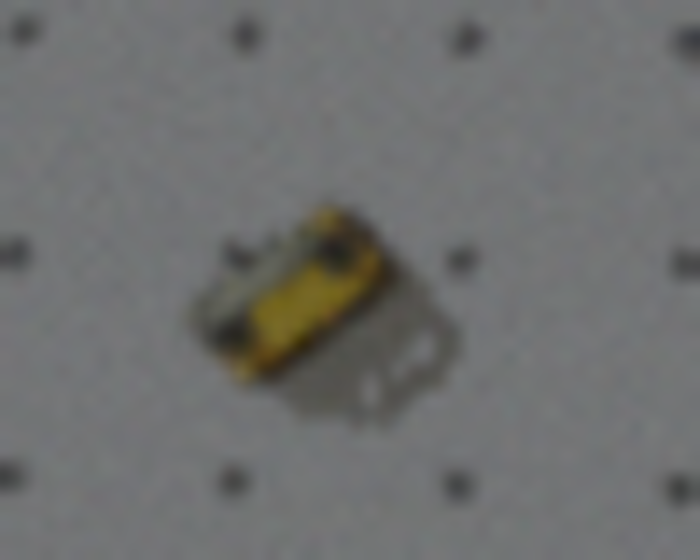

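View pics/c3.png

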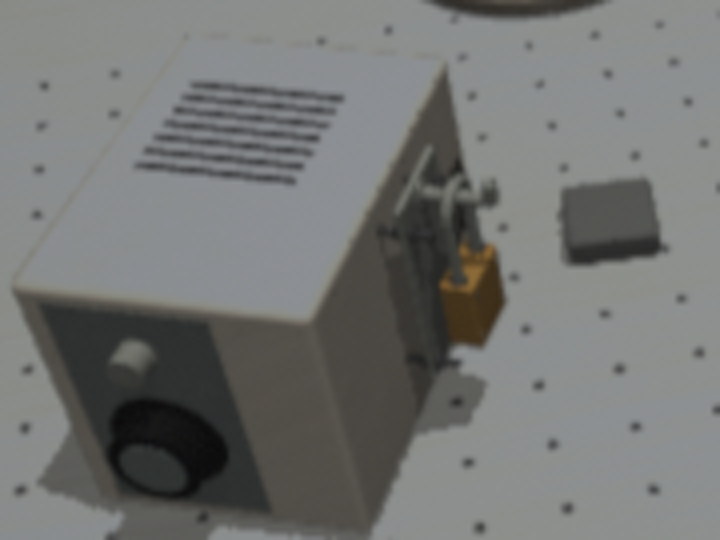

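View pics/c4.png

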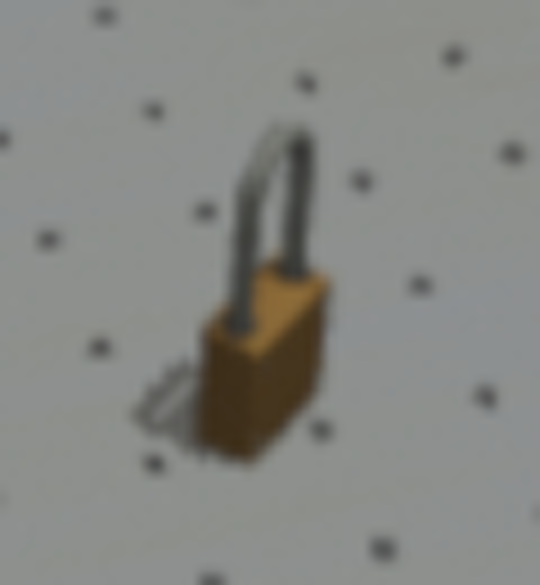

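Run:
```python
from h import *
np.set_printoptions(precision=1,suppress=True)
c=[(335,43),(648,200),(452,635),(133,478)]
P=np.array([w('top0',295+u/6,170+v/6,z=180) for u,v in c]); print(P, [np.linalg.norm(P[i]-P[(i+1)%4]) for i in range(4)]); print('c',P.mean(0))
# axes: A->B length160 = box x (from -x side A,D to B,C)
ex=(P[1]-P[0]+P[2]-P[3]); print('yaw ex',np.degrees(np.arctan2(ex[1],ex[0])))
ey=(P[0]-P[3]+P[1]-P[2]); print('yaw ey',np.degrees(np.arctan2(ey[1],ey[0])))
c3=[(187,37),(447,62),(313,322),(15,285)]
S=np.array([w('scene0',40+u/4,125+v/4,z=180) for u,v in c3]); print(S,[np.linalg.norm(S[i]-S[(i+1)%4]) for i in range(4)],S.mean(0))
for u,v in [(335,205),(395,265),(250,380),(195,315),(333,250),(230,333)]: print('pad top',w('top0',190+u/14,195+v/14,z=46))
for u,v in [(240,325),(292,270)]: print('pad scene',w('scene0',255+u/9,150+v/9,z=46))
for u,v in [(247,355),(330,285),(205,325)]: print('body corners',w('scene0',255+u/9,150+v/9,z=46))
for u,v in [(250,460),(320,395),(200,450)]: print('foot corners',w('scene0',255+u/9,150+v/9,z=0))
D=np.load('pics/top0.npy'); print(D[240:250,340:350].mean(), w('top0',345,245), w('top0',250,300),w('top0',150,300))
```

```text
[[ 595.7 -183.1  180. ]
 [ 527.  -323.   180. ]
 [ 333.9 -232.3  180. ]
 [ 400.   -92.   180. ]] [np.float64(155.83589126090783), np.float64(213.3485711702207), np.float64(155.132304154799), np.float64(215.87774972117987)]
c [ 464.2 -207.6  180. ]
yaw ex -115.67620523463961
yaw ey -25.074691261560567
[[ 343.1 -234.2  180. ]
 [ 409.4  -91.6  180. ]
 [ 603.6 -181.   180. ]
 [ 536.1 -321.5  180. ]] [np.float64(157.30085838464615), np.float64(213.78384984739972), np.float64(155.82956705738007), np.float64(211.8531107165148)] [ 473.1 -207.1  180. ]
pad top [508.7 198.9  46. ]
pad top [495.9 185.6  46. ]
pad top [470.8 216.1  46. ]
pad top [484.5 228.3  46. ]
pad top [499. 199.  46.]
pad top [480.8 220.7  46. ]
pad scene [501.2 199.1  46. ]
pad scene [483.6 220.7  46. ]
body corners [513.3 196.9  46. ]
body corners [492.5 228.8  46. ]
body corners [498.6 189.8  46. ]
foot corners [508.6 202.2   0. ]
foot corners [488.8 230.5   0. ]
foot corners [500.9 189.9   0. ]
1044.6926 [ 413.3 -166.9  175.9] [236.2  85.6   0.7] [232.1 390.6   3.6]
```

{"op": "servo_tool", "data": {"steps": [[0,-15,20,5,0,0],[0,-38,50,12,0,0],[0,-62,82,19,0,0],[0,-86,113,26,0,0],[0,-110,144,33,0,0],[0,-134,175,40,0,0],[0,-158,207,47,0,0],[0,-180,236,54,0,0]]}}

```text
t: 0.77
position: [348.4, 392.5, 231.1]
tcp_rot: [0.583, 0.401, 0.583, -0.401]
contact_force: [1.4, 0.3, 0.5]
width: 85.6
```

```bash
cat >> h.py <<'E'
from scipy.spatial.transform import Rotation as Ro
def tool():
    s=telemetry.get_state(); q=s['tcp_rot']; R=Ro.from_quat([q[1],q[2],q[3],q[0]]).as_matrix()
    return s,np.array(s['position']),R
def rep():
    s,p,R=tool()
    np.set_printoptions(precision=2,suppress=True)
    print('t',s['t'],'p',p,'yawY',np.degrees(np.arctan2(R[1,1],R[0,1])),'down',R[:,0],'F',s['contact_force'],'T',s['torque'],'w',s['width'],'q',s['q'])
def go(target,yaw):
    """remaining shift in tool axes and turn about tool x for level tool"""
    s,p,R=tool(); d=R.T@(np.array(target)-p)
    y=np.radians(yaw); Y=np.array([np.cos(y),np.sin(y),0]);X=np.array([0,0,-1.]);T=np.stack([X,Y,np.cross(X,Y)],1)
    print('shift',d,'rot',np.degrees(Ro.from_matrix(R.T@T).as_rotvec()))
E
python3 - <<'E'
from h import *
rep(); go([490,210,230],-50)
E
```

```text
t 0.7667 p [348.38 392.5  231.08] yawY 20.948306998607418 down [-0. -0. -1.] F [1.35 0.25 0.46] T [ 0.04 -0.02 -0.02] w 85.63491786703703 q [-1.21  0.18  0.32  1.84 -0.06  1.13 -0.5 ]
shift [  1.15  67.01 221.08] rot [70.95  0.03  0.  ]
```

{"op": "servo_tool", "data": {"steps": [[0,8,28,7,0,0],[0,16,56,14,0,0],[0,25,84,21,0,0],[0,34,112,28,0,0],[0,42,140,35,0,0],[0,50,168,42,0,0],[0,58,196,49,0,0],[1,67,221,56,0,0]]}}

```text
t: 1.43
position: [490.6, 211.7, 230.3]
tcp_rot: [-0.326, -0.627, -0.326, 0.627]
contact_force: [0.5, 0.6, 0.3]
width: 85.5
```

Run:
```python
from h import *
rep(); grab('wrist','w1'); c=np.load('pics/w1.npz'); print(c['K'],-c['R'].T@c['t'],c['R'])
s,p,R=tool(); print('cam in tool',R.T@(-c['R'].T@c['t']-p), 'axes in tool (rows cam)',c['R']@R)
go([490,210,230],-50)
```

```text
t 1.4333 p [490.65 211.66 230.26] yawY -35.045886596821354 down [-0. -0. -1.] F [0.55 0.58 0.3 ] T [-0.01 -0.05  0.01] w 85.48373015944867 q [-0.99  0.22  0.59  1.83 -0.14  1.13 -0.97]
[[297.32   0.   259.79]
 [  0.   297.32 186.46]
 [  0.     0.     1.  ]] [535.08 262.2  372.94] [[ 0.81 -0.58  0.01]
 [-0.56 -0.78  0.28]
 [-0.16 -0.23 -0.96]]
cam in tool [-142.62    1.05  -69.22] axes in tool (rows cam) [[-0.    1.    0.  ]
 [-0.27 -0.    0.96]
 [ 0.96  0.    0.27]]
shift [ 0.37 -5.83 -0.68] rot [14.3   0.03 -0.3 ]
```

View pics/w1.png

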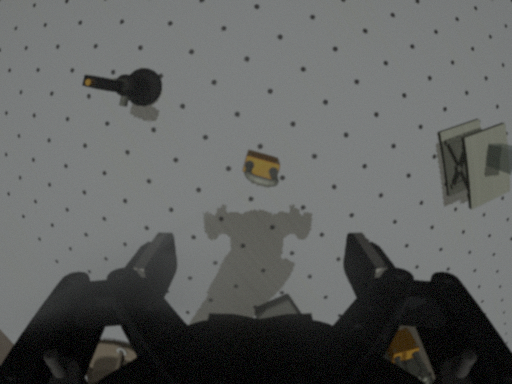

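```bash
cat >> h.py <<'E'
def wf(f,u,v,z):
    c=np.load(f'pics/{f}.npz'); K=c['K']; x=(u-K[0,2])/K[0,0]; y=(v-K[1,2])/K[1,1]; r=np.hypot(x,y)
    ray=np.array([x/r*np.sin(r),y/r*np.sin(r),np.cos(r)]) if r>1e-9 else np.array([0,0,1.])
    o=-c['R'].T@c['t']; rw=c['R'].T@ray; return o+rw*(z-o[2])/rw[2]
def pf(f,P):
    c=np.load(f'pics/{f}.npz'); K=c['K']; q=c['R']@np.array(P,float)+c['t']; th=np.arctan2(np.hypot(q[0],q[1]),q[2]); n=np.hypot(q[0],q[1])
    return np.array([K[0,2]+K[0,0]*th*q[0]/n,K[1,2]+K[1,1]*th*q[1]/n])
E
python3 - <<'E'
from h import *
crop('w1',230,140,295,195,12,'c5')
E
```

```text
(no output)
```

View pics/c5.png

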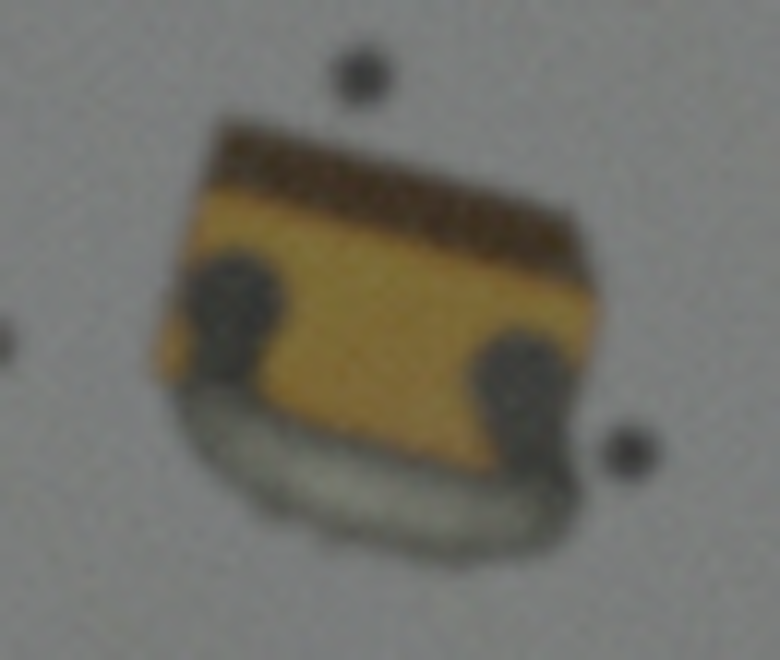

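Run:
```python
from h import *
np.set_printoptions(precision=1,suppress=True)
g=lambda u,v,z: wf('w1',230+u/12,140+v/12,z)
a,b=g(205,190,46),g(598,300,46); d=b-a; print(a,b,np.linalg.norm(d),np.degrees(np.arctan2(d[1],d[0])))
# centre = midpoint shifted 10 inward
n=np.array([d[1],-d[0],0])/np.linalg.norm(d)
print('ctr',(a+b)/2+10*n,(a+b)/2-10*n)
a,b=g(233,300,48),g(522,382,48); d=b-a; print('legs',a,b,(a+b)/2,np.linalg.norm(d),np.degrees(np.arctan2(d[1],d[0])))
a,b=g(225,112,0),g(572,212,0); d=b-a;print('foot',a,b,np.linalg.norm(d),np.degrees(np.arctan2(d[1],d[0])), (a+b)/2+10*n,(a+b)/2-10*n)
a,b=g(155,375,46),g(205,190,46); print('side',a,b,np.linalg.norm(a-b))
```

```text
[491.  222.2  46. ] [514.7 192.2  46. ] 38.186171010842216 -51.64408363891902
ctr [495. 201.  46.] [510.6 213.4  46. ]
legs [487.2 212.5  48. ] [504.5 190.4  48. ] [495.8 201.4  48. ] 28.100567861464288 -51.96889394293023
foot [491.4 222.1   0. ] [515.  191.8   0. ] 38.328177520823125 -52.02500895530851 [495.4 200.7   0. ] [511.  213.2   0. ]
side [476.7 210.7  46. ] [491.  222.2  46. ] 18.32560283810075
```

```bash
sed -i "s/    p,d=viewer.get_image(n); cv2/    K,R,t=cam(n); p,d=viewer.get_image(n); cv2/; s/    K,R,t=cam(n); np.savez/    np.savez/" h.py
python3 - <<'E'
from h import *
rep(); grab('wrist','w2'); rep()
grab('top','top1'); grab('scene','scene1')
a=cv2.imread('pics/w1.png').astype(int);b=cv2.imread('pics/w2.png').astype(int); print(abs(a-b).mean())
for P in ([495,201,48],[490,210,48]): print(pf('w2',P),pf('w1',P))
crop('w2',230,140,295,195,12,'c6')
E
```

```text
t 1.4833 p [494.34 206.04 230.4 ] yawY -35.70320448830121 down [ 0. -0. -1.] F [ 2.68 -4.08  0.62] T [-0.23 -0.24 -0.01] w 85.64079862822992 q [-0.99  0.22  0.6   1.82 -0.13  1.13 -0.97]
t 1.5333 p [492.65 208.33 230.27] yawY -35.23309362684969 down [ 0. -0. -1.] F [0.81 0.37 0.52] T [ 0.02  0.02 -0.05] w 85.3509685395848 q [-0.99  0.22  0.59  1.83 -0.13  1.13 -0.96]
4.732474433051215
[261.11 169.15] [261.11 169.15]
[252.77 165.33] [252.77 165.33]
```

View pics/c6.png

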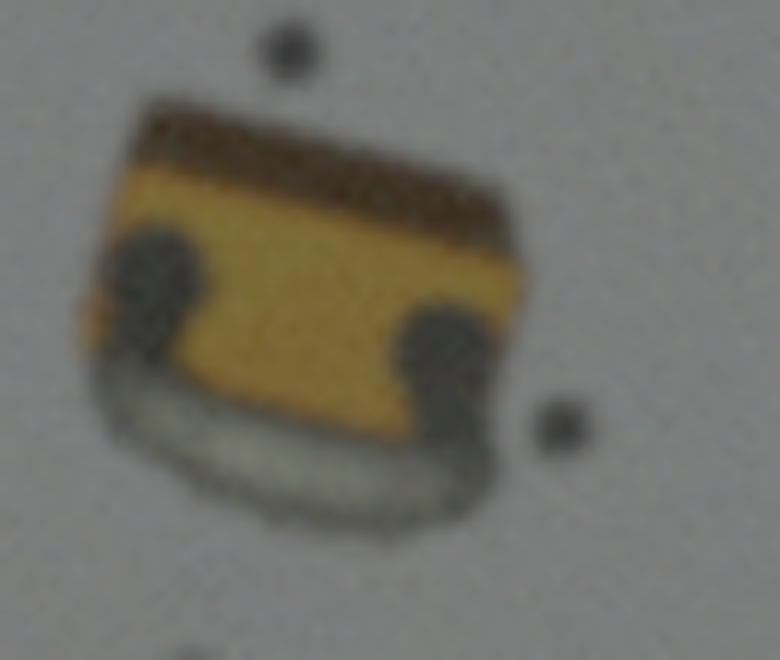

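View pics/top1.png

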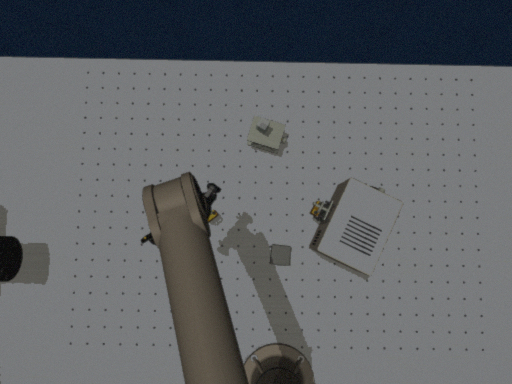

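Run:
```python
from h import *
np.set_printoptions(precision=1,suppress=True)
rep(); grab('wrist','w3'); rep()
crop('w3',225,130,305,195,10,'c7')
for P in ([490,210,48],): print(pf('w3',P))
crop('w3',360,250,512,384,5,'c8')
```

```text
t 1.6333 p [489.97 213.06 229.9 ] yawY -34.696158169685525 down [-0. -0. -1.] F [-0.02 -0.58 -0.61] T [0.03 0.01 0.02] w 85.23519964451373 q [-0.99  0.22  0.59  1.83 -0.14  1.13 -0.96]
t 1.6833 p [489.42 214.19 229.9 ] yawY -34.57046209916036 down [-0.  0. -1.] F [-1.27  0.24 -0.06] T [ 0.05 -0.02  0.01] w 85.29635714636133 q [-0.99  0.22  0.59  1.83 -0.14  1.13 -0.96]
[260.52 168.24]
```

View pics/c7.png

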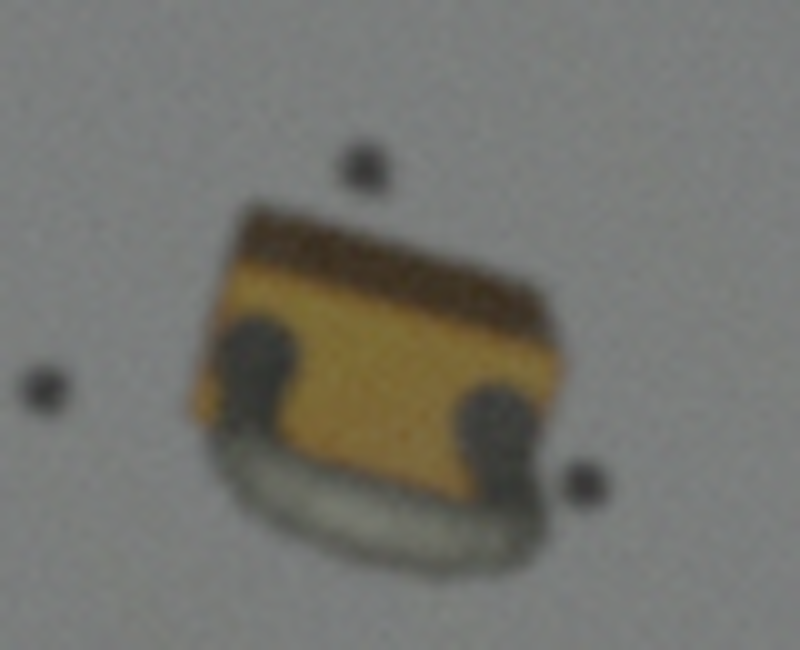

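View pics/c8.png

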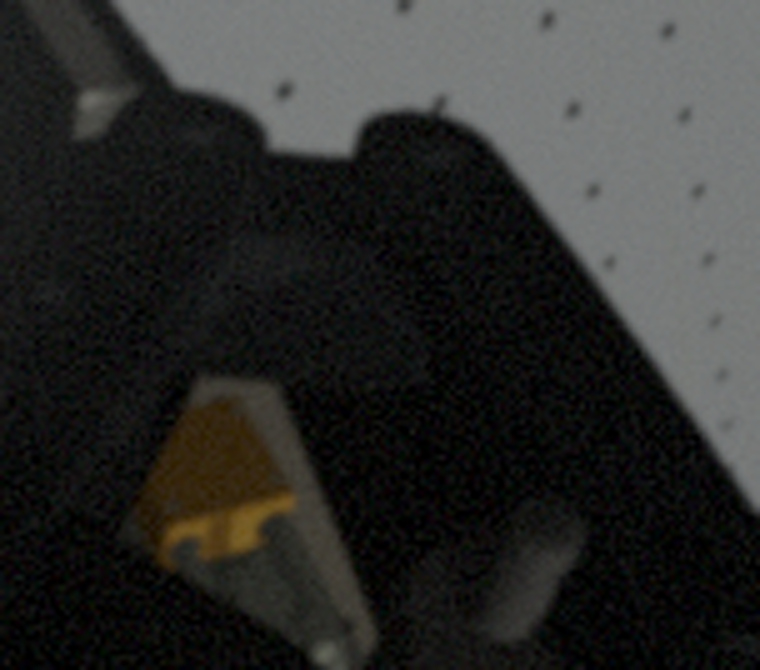

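Run:
```python
from h import *
np.set_printoptions(precision=1,suppress=True)
rep()
g=lambda u,v,z: wf('w3',225+u/10,130+v/10,z)
a,b=g(235,262,46),g(563,357,46); d=b-a; n=np.array([d[1],-d[0],0])/np.linalg.norm(d); print((a+b)/2+10*n,np.linalg.norm(d),np.degrees(np.arctan2(d[1],d[0])))
a,b=g(253,358,48),g(497,426,48); d=b-a; print('legs',(a+b)/2,np.linalg.norm(d),np.degrees(np.arctan2(d[1],d[0])))
```

```text
t 1.6833 p [489.42 214.19 229.9 ] yawY -34.57046209916036 down [-0.  0. -1.] F [-1.27  0.24 -0.06] T [ 0.05 -0.02  0.01] w 85.29635714636133 q [-0.99  0.22  0.59  1.83 -0.14  1.13 -0.96]
[490.83 207.4   46.  ] 38.30369353197942 -51.08963793005319
legs [491.24 207.81  48.  ] 28.403014853511607 -50.620537632353646
```

Run:
```python
from h import *
go([491,208.5,150],-51)
```

```text
shift [79.89504421  4.61980937  3.75046518] rot [16.42954985  0.03430122  0.05779583]
```

{"op": "servo_tool", "data": {"steps": [[10,0,0,3,0,0],[28,1,0,7,0,0],[48,2,0,11,0,0],[64,2,0,14,0,0],[74,2,0,16,0,0],[78,2,0,16,0,0],[80,2,0,16,0,0],[80,2,0,16,0,0]]}}

```text
t: 2.35
position: [491.7, 213.1, 150.5]
tcp_rot: [0.239, 0.666, 0.239, -0.665]
contact_force: [0.2, -0.3, 0.7]
width: 85.5
```

Run:
```python
from h import *
rep(); viewer.get_image('top'); viewer.get_image('top'); viewer.get_image('top');rep(); grab('wrist','w4'); rep()
for P in ([491,208.5,48],): print(pf('w4',P))
```

```text
t 2.35 p [491.69 213.13 150.52] yawY -50.54151140811704 down [ 0.  0. -1.] F [ 0.23 -0.25  0.67] T [ 0.03  0.04 -0.  ] w 85.46729411554641 q [-0.99  0.32  0.61  1.91 -0.22  0.97 -1.16]
t 2.5 p [492.35 212.85 151.23] yawY -50.61771938160005 down [ 0.  0. -1.] F [ 0.42 -0.8  -0.2 ] T [0.05 0.   0.01] w 85.59084328368226 q [-0.99  0.32  0.61  1.91 -0.22  0.97 -1.16]
t 2.55 p [492.32 212.78 151.19] yawY -50.62885994373614 down [ 0.  0. -1.] F [ 0.3   0.56 -0.71] T [-0.03 -0.05  0.04] w 85.66053250120096 q [-0.99  0.32  0.61  1.91 -0.22  0.97 -1.16]
[261.37 190.1 ]
```

View pics/w4.png

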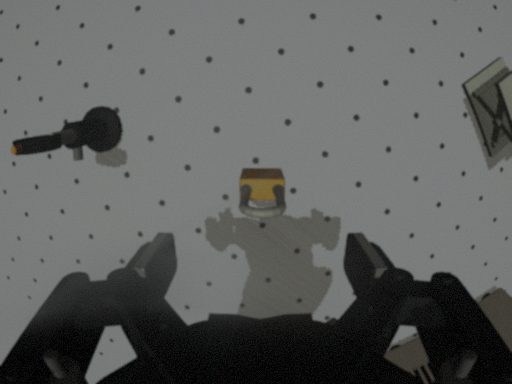

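Run:
```python
from h import *
crop('w4',225,155,300,225,10,'c9')
```

```text
(no output)
```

View pics/c9.png

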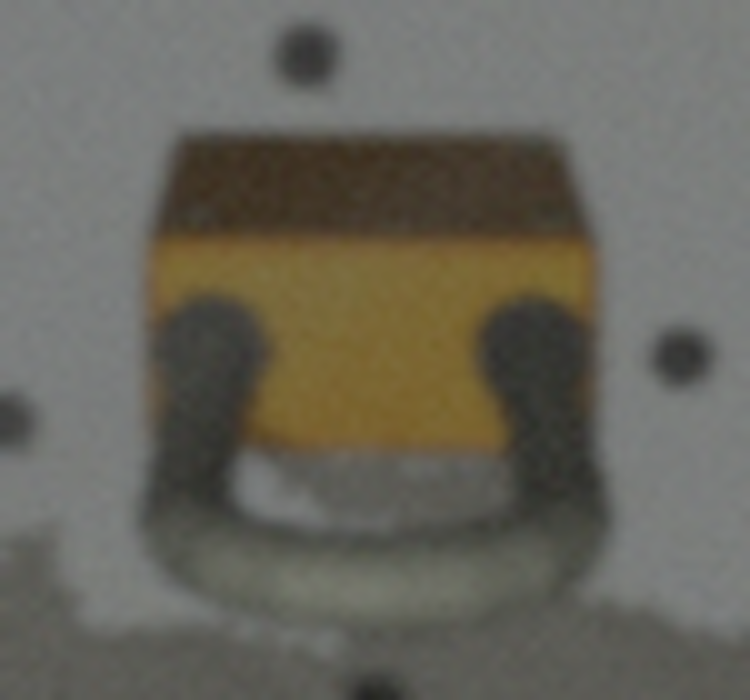

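Run:
```python
from h import *
np.set_printoptions(precision=1,suppress=True)
g=lambda u,v,z: wf('w4',225+u/10,155+v/10,z)
a,b=g(150,237,46),g(597,238,46); d=b-a; n=np.array([d[1],-d[0],0])/np.linalg.norm(d); print((a+b)/2+10*n,np.linalg.norm(d),np.degrees(np.arctan2(d[1],d[0])))
a,b=g(212,347,47),g(531,347,47); d=b-a; print('legs',(a+b)/2,np.linalg.norm(d),np.degrees(np.arctan2(d[1],d[0])))
a,b=g(145,240,46),g(145,450,46);print(np.linalg.norm(a-b))
a=g(375,450,46)-10*n; print('back',a)
a,b=g(178,135,0),g(565,135,0); d=b-a; print('foot',(a+b)/2+10*n,np.linalg.norm(d))
print('arch',g(375,590,104))
```

```text
[491.2 207.6  46. ] 38.55682788040335 -50.747687552076705
legs [491.5 208.   47. ] 27.661440659641652 -50.62754362684798
19.081519028592634
back [491.9 207.9  46. ]
foot [490.5 206.8   0. ] 39.21129054274066
arch [491.  207.8 104. ]
```

Run:
```python
from h import *
go([491.3,207.8,50],-50.7); rep()
```

```text
shift [101.18100702   3.20660775   4.13529235] rot [ 0.07113853 -0.10633529  0.00169191]
t 2.55 p [492.32 212.78 151.19] yawY -50.62885994373614 down [ 0.  0. -1.] F [ 0.3   0.56 -0.71] T [-0.03 -0.05  0.04] w 85.66053250120096 q [-0.99  0.32  0.61  1.91 -0.22  0.97 -1.16]
```

{"op": "servo_tool", "data": {"steps": [[6,2,2,0,0,0],[18,3,4,0,0,0],[34,3,4,0,0,0],[52,3,4,0,0,0],[70,3,4,0,0,0],[86,3,4,0,0,0],[97,3,4,0,0,0],[101,3,4,0,0,0]]}}

```text
t: 3.22
position: [489.5, 207.0, 47.7]
tcp_rot: [-0.238, -0.665, -0.238, 0.667]
contact_force: [-0.9, 0.0, 0.5]
width: 85.3
```

{"op": "servo_tool", "data": {"steps": [[0,0,0,0,0,0],[0,0,0,0,0,0],[0,0,0,0,0,0],[0,0,0,0,0,0],[0,0,0,0,0,0],[0,0,0,0,0,0],[0,0,0,0,0,0],[0,0,0,0,0,0]], "jaw": 0.5, "force": 20}}

```text
t: 3.88
position: [490.6, 207.7, 49.5]
tcp_rot: [0.238, 0.666, 0.238, -0.666]
contact_force: [-0.7, 0.3, 0.1]
width: 42.8
```

Run:
```python
from h import *
rep(); go([491.3,207.8,50],-50.7); grab('wrist','w5')
```

```text
t 3.8833 p [490.61 207.7   49.48] yawY -50.64960596985357 down [ 0.  0. -1.] F [-0.66  0.33  0.08] T [ 0.01 -0.04 -0.02] w 42.79375759369091 q [-0.91  0.46  0.54  2.   -0.34  0.77 -1.06]
shift [-0.52  0.36 -0.59] rot [ 0.05 -0.02  0.  ]
```

View pics/w5.png

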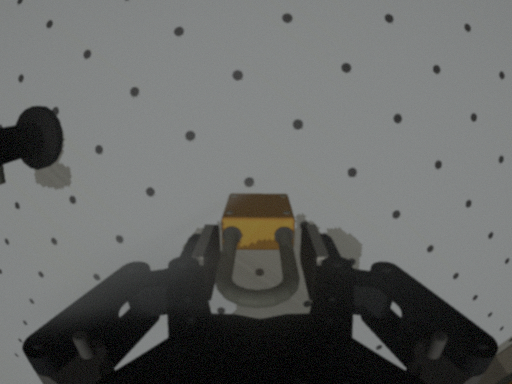

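{"op": "servo_tool", "data": {"steps": [[-0.5,0,0,0,0,0],[-0.5,0,0,0,0,0],[-0.5,0,0,0,0,0],[-0.5,0,0,0,0,0],[-0.5,0,0,0,0,0],[-0.5,0,0,0,0,0],[-0.5,0,0,0,0,0],[-0.5,0,0,0,0,0]], "jaw": 0.2, "force": 50}}

```text
t: 4.6
position: [490.5, 207.7, 49.8]
tcp_rot: [0.238, 0.666, 0.238, -0.666]
contact_force: [-0.8, 0.3, 0.7]
width: 33.5
```

Run:
```python
from h import *
rep()
```

```text
t 4.6 p [490.49 207.74  49.82] yawY -50.65092983839406 down [-0.  0. -1.] F [-0.76  0.33  0.75] T [0.13 0.16 0.03] w 33.46002189517822 q [-0.91  0.46  0.54  2.   -0.34  0.77 -1.06]
```

{"op": "servo_tool", "data": {"steps": [[-4,0,0,0,0,0],[-12,0,0,0,0,0],[-28,0,0,0,0,0],[-50,0,0,0,0,0],[-75,0,0,0,0,0],[-100,0,0,0,0,0],[-125,0,0,0,0,0],[-150,0,0,0,0,0]]}}

```text
t: 5.27
position: [490.4, 207.0, 201.4]
tcp_rot: [0.238, 0.666, 0.238, -0.666]
contact_force: [1.0, 0.3, -1.7]
width: 33.6
```

Run:
```python
from h import *
rep(); go([566,1,200],-25.2)
```

```text
t 5.2667 p [490.38 206.96 201.42] yawY -50.693505927399656 down [ 0. -0. -1.] F [ 0.96  0.33 -1.69] T [ 0.06 -0.06 -0.03] w 33.63455188847928 q [-1.02  0.26  0.64  1.87 -0.17  1.07 -1.2 ]
shift [  1.45 207.27  71.95] rot [-25.49  -0.    -0.01]
```

{"op": "servo_tool", "data": {"steps": [[0,12,4,-1.5,0,0],[0,38,13,-5,0,0],[0,72,25,-9,0,0],[0,108,37,-13,0,0],[0,143,50,-17.5,0,0],[0,174,61,-21.5,0,0],[0,197,69,-24.5,0,0],[0,207,72,-25.5,0,0]]}}

```text
t: 5.93
position: [566.6, -4.1, 200.6]
tcp_rot: [-0.379, -0.598, -0.377, 0.598]
contact_force: [0.7, -1.0, -2.7]
width: 33.8
```

{"op": "servo_tool", "data": {"steps": [[0,0,0,0,0,0],[0,0,0,0,0,0],[0,0,0,0,0,0],[0,0,0,0,0,0],[0,0,0,0,0,0],[0,0,0,0,0,0],[0,0,0,0,0,0],[0,0,0,0,0,0]]}}

```text
t: 6.6
position: [566.0, 2.3, 199.8]
tcp_rot: [0.379, 0.597, 0.379, -0.597]
contact_force: [0.5, 0.2, -1.6]
width: 33.4
```

Run:
```python
from h import *
rep(); grab('wrist','w6'); rep(); grab('top','top2'); grab('scene','scene2')
```

```text
t 6.6 p [566.03   2.3  199.81] yawY -25.114894216411177 down [-0.  0. -1.] F [ 0.54  0.23 -1.65] T [-0.06 -0.01 -0.02] w 33.38334564097784 q [-0.59  0.33  0.64  1.79 -0.22  1.09 -0.32]
t 6.65 p [566.07   2.16 199.8 ] yawY -25.12538831755631 down [ 0.  0. -1.] F [-1.05 -0.18 -2.65] T [-0.03  0.04 -0.02] w 33.70797912562499 q [-0.59  0.33  0.64  1.79 -0.22  1.09 -0.32]
```

View pics/w6.png

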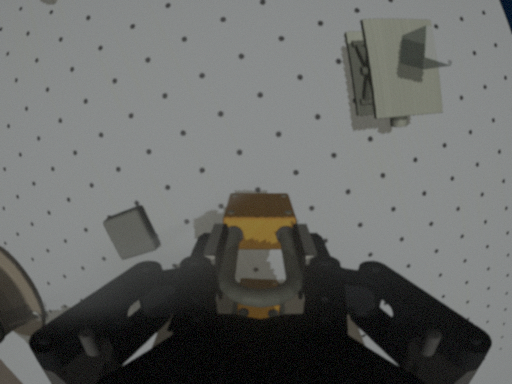

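View pics/scene2.png

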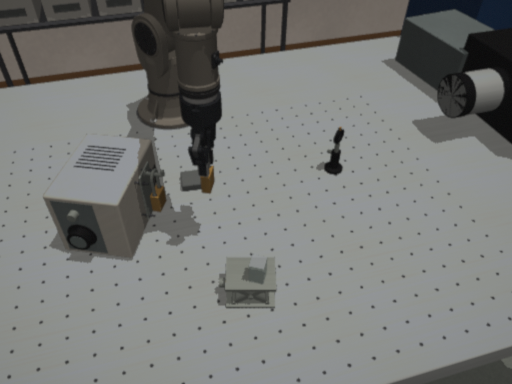

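{"op": "servo_tool", "data": {"steps": [[-15,0,2,0,0,0],[-45,0,10,0,0,0],[-75,0,35,0,0,0],[-95,0,68,0,0,0],[-100,0,104,0,0,0],[-100,0,140,0,0,0],[-100,0,170,0,0,0],[-100,0,190,0,0,0]]}}

```text
t: 7.42
position: [483.2, -174.1, 300.3]
tcp_rot: [0.378, 0.598, 0.377, -0.598]
contact_force: [0.6, -0.3, -2.4]
width: 33.7
```

{"op": "servo_tool", "data": {"steps": [[0,0,0,0,0,0],[0,0,0,0,0,0],[0,0,0,0,0,0],[0,0,0,0,0,0],[0,0,0,0,0,0],[0,0,0,0,0,0],[0,0,0,0,0,0],[0,0,0,0,0,0]]}}

```text
t: 8.08
position: [485.5, -169.7, 299.7]
tcp_rot: [-0.379, -0.597, -0.379, 0.597]
contact_force: [-0.2, -0.1, -2.0]
width: 33.1
```

Run:
```python
from h import *
rep(); grab('wrist','w7'); rep()
```

```text
t 8.0833 p [ 485.53 -169.74  299.71] yawY -25.10802632499552 down [-0.  0. -1.] F [-0.24 -0.06 -1.97] T [ 0.02 -0.01 -0.04] w 33.126511866348714 q [-0.44  0.13  0.77  1.77 -0.1   1.27 -0.08]
t 8.1333 p [ 485.46 -169.87  299.72] yawY -25.1213732152874 down [-0. -0. -1.] F [-0.04 -0.15 -1.77] T [-0.02 -0.03 -0.01] w 33.86647921772715 q [-0.44  0.13  0.77  1.77 -0.1   1.27 -0.08]
```

View pics/w7.png

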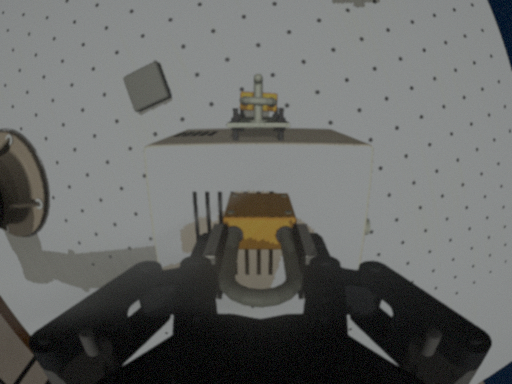

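Excellent view: box top edge at row ~143, hook bar at column ~258, rows 75–125, hung shackle at row ~100. Zoom in.

Run:
```python
from h import *
crop('w7',222,65,294,145,10,'c10'); crop('w7',135,120,385,160,3,'c11')
```

```text
(no output)
```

View pics/c10.png

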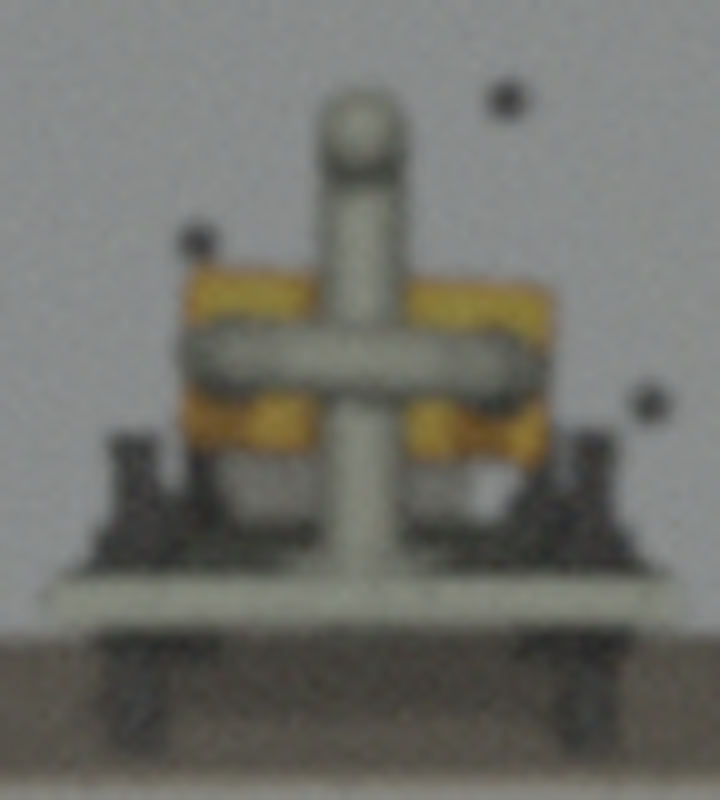

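View pics/c11.png

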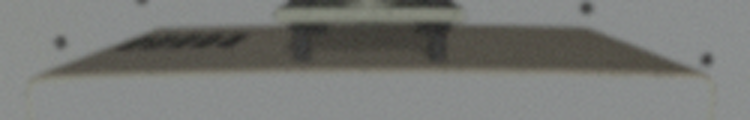

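Run:
```python
from h import *
np.set_printoptions(precision=1,suppress=True)
g=lambda u,v,z: wf('w7',222+u/10,65+v/10,z)
def seg(n,a,b):
    d=b-a; print(n,a,b,'mid',(a+b)/2,'len',np.linalg.norm(d),'az',np.degrees(np.arctan2(d[1],d[0])))
a,b=g(52,578,180),g(670,578,180); seg('plate',a,b); pm=(a+b)/2
seg('box edge',wf('w7',145,145,180),wf('w7',372.3,145.3,180))
seg('boxtopedge inner',wf('w7',160,144.4,180),wf('w7',355,144.6,180))
tip=g(362,133,181); root=g(367,560,174)
seg('bar root->tip',root,tip)
seg('hung front',g(190,270,121),g(552,290,121)); seg('hung back',g(185,445,121),g(545,460,121))
seg('hung shackle',g(190,345,164),g(545,368,164)) 
c=g(368,360,181); print('arch top',c)
s,p,R=tool(); print('tool z',R[:,2])
for n,P in dict(plate=pm,tip=tip,root=root,hf=(g(190,270,121)+g(552,290,121))/2,hb=(g(185,445,121)+g(545,460,121))/2,arch=c,box=(wf('w7',160,144.4,180)+wf('w7',355,144.6,180))/2).items(): print(n,R.T@(P-p))
```

```text
plate [ 482.6 -110.5  180. ] [ 531.9 -133.7  180. ] mid [ 507.2 -122.1  180. ] len 54.411543358270066 az -25.16276002327302
box edge [403.9 -93.6 180. ] [ 595.7 -183.9  180. ] mid [ 499.8 -138.8  180. ] len 211.97827265915038 az -25.214571665572834
boxtopedge inner [ 417.7 -100.   180. ] [ 580.  -176.4  180. ] mid [ 498.9 -138.2  180. ] len 179.39690940135497 az -25.21956139390685
bar root->tip [ 508.2 -121.4  174. ] [523.9 -86.8 181. ] mid [ 516.  -104.1  177.5] len 38.651373639276905 az 65.47863300484937
hung front [503.  -87.6 121. ] [ 537.  -105.9  121. ] mid [520.  -96.8 121. ] len 38.61327857756065 az -28.36069799638153
hung back [ 494.4 -104.5  121. ] [ 528.6 -122.3  121. ] mid [ 511.5 -113.4  121. ] len 38.571243784026954 az -27.571209671854138
hung shackle [501.7 -96.6 164. ] [ 530.5 -112.5  164. ] mid [ 516.1 -104.6  164. ] len 32.88300978689887 az -28.91332085329447
arch top [ 515.9 -105.1  181. ]
tool z [-0.4 -0.9  0. ]
plate [119.7  -0.5 -52.5]
tip [118.7  -0.4 -91.5]
root [125.7  -0.  -53.5]
hf [178.7   0.2 -80.9]
hb [178.7  -0.4 -62.2]
arch [118.7   0.1 -71.5]
box [119.7  -1.3 -34.3]
```

{"op": "servo_tool", "data": {"steps": [[0,0,-10,0,0,0],[0,0,-35,0,0,0],[0,0,-68,0,0,0],[0,0,-100,0,0,0],[6,0,-126,0,0,0],[20,0,-142,0,0,0],[44,0,-150,0,0,0],[70,0,-150,0,0,0]]}}

```text
t: 8.8
position: [551.4, -29.9, 229.6]
tcp_rot: [0.381, 0.597, 0.381, -0.595]
contact_force: [-0.1, -0.3, -2.3]
width: 33.9
```

{"op": "servo_tool", "data": {"steps": [[26,0,0,0,0,0],[50,0,0,0,0,0],[70,0,0,0,0,0],[82,0,0,0,0,0],[89,0,0,0,0,0],[91,0,0,0,0,0],[91,0,0,0,0,0],[91,0,0,0,0,0]]}}

```text
t: 9.47
position: [550.1, -34.3, 139.9]
tcp_rot: [0.379, 0.598, 0.379, -0.596]
contact_force: [0.2, -1.1, -1.8]
width: 33.8
```

```bash
cat >> h.py <<'E'
# hook frame: origin = plate face on axis (estimate), e outward, l along ey
E0=np.array([np.cos(np.radians(64.8)),np.sin(np.radians(64.8)),0]); L0=np.array([E0[1],-E0[0],0])
PL=np.array([507.3,-122.5,0])
def hk(n=1):
    for i in range(n):
        s,p,R=tool(); d=p-PL; F=np.array(s['contact_force'])
        print('out %.2f lat %.2f z %.2f yaw %.2f | F out %.2f lat %.2f z %.2f t %.2f w %.1f'%(d@E0,d@L0,p[2],np.degrees(np.arctan2(R[1,1],R[0,1])),F@E0,F@L0,F[2],s['t'],s['width']))
E
python3 - <<'E'
from h import *
rep(); hk(); grab('scene','scene3'); hk(); grab('wrist','w8'); hk()
crop('scene3',120,120,240,250,5,'c12')
print(PL+0,(np.array([523.9,-86.8,0])-PL)@L0)
E
```

```text
t 9.4667 p [550.15 -34.34 139.9 ] yawY -25.155706674808297 down [ 0.  0. -1.] F [ 0.24 -1.1  -1.81] T [ 0.01 -0.    0.05] w 33.780500102801746 q [-0.52  0.37  0.63  1.89 -0.26  0.96 -0.21]
out 98.02 lat 1.23 z 139.90 yaw -25.16 | F out -0.89 lat 0.69 z -1.81 t 9.47 w 33.8
out 98.02 lat 1.29 z 140.06 yaw -25.15 | F out -0.04 lat -0.43 z -2.43 t 9.52 w 33.7
out 97.98 lat 1.19 z 140.01 yaw -25.16 | F out 0.31 lat 0.24 z -2.26 t 9.57 w 33.2
[ 507.3 -122.5    0. ] -0.1801916379372006
```

View pics/c12.png

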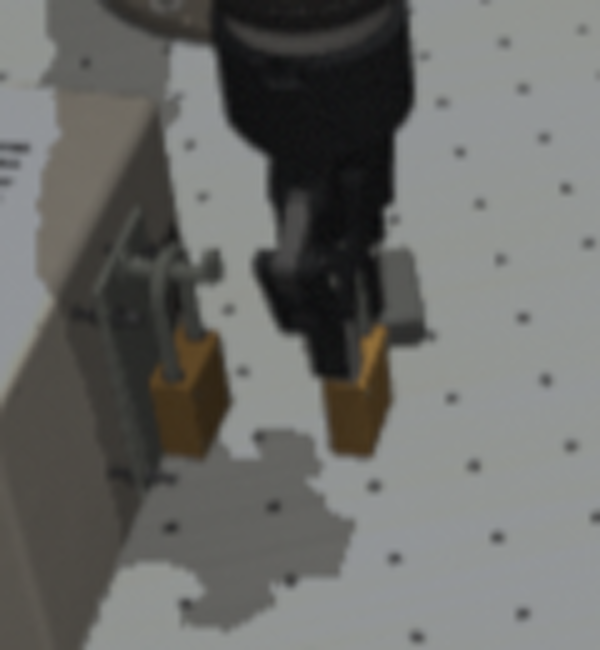

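View pics/w8.png

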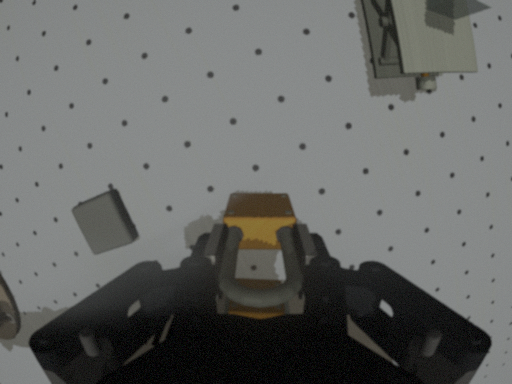

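{"op": "servo_tool", "data": {"steps": [[0.3,-1.4,3,0,0,0],[0.3,-1.4,10,0,0,0],[0.3,-1.4,20,0,0,0],[0.3,-1.4,30,0,0,0],[0.3,-1.4,38,0,0,0],[0.3,-1.4,44,0,0,0],[0.3,-1.4,47,0,0,0],[0.3,-1.4,48,0,0,0]]}}

```text
t: 10.23
position: [527.1, -78.1, 138.5]
tcp_rot: [0.379, 0.597, 0.379, -0.597]
contact_force: [0.2, -0.4, -1.6]
width: 34.1
```

Run:
```python
from h import *
hk(); grab('wrist','w9'); hk(); grab('scene','scene4'); hk()
crop('scene4',120,120,240,250,5,'c13')
crop('w9',190,180,330,330,5,'c14')
```

```text
out 48.57 lat -1.03 z 138.55 yaw -25.24 | F out -0.28 lat 0.37 z -1.62 t 10.23 w 34.1
out 49.04 lat -1.00 z 138.53 yaw -25.20 | F out 0.33 lat -0.36 z -2.18 t 10.28 w 33.4
out 49.64 lat -1.02 z 138.52 yaw -25.16 | F out -0.26 lat -0.24 z -2.96 t 10.33 w 33.9
```

View pics/c13.png

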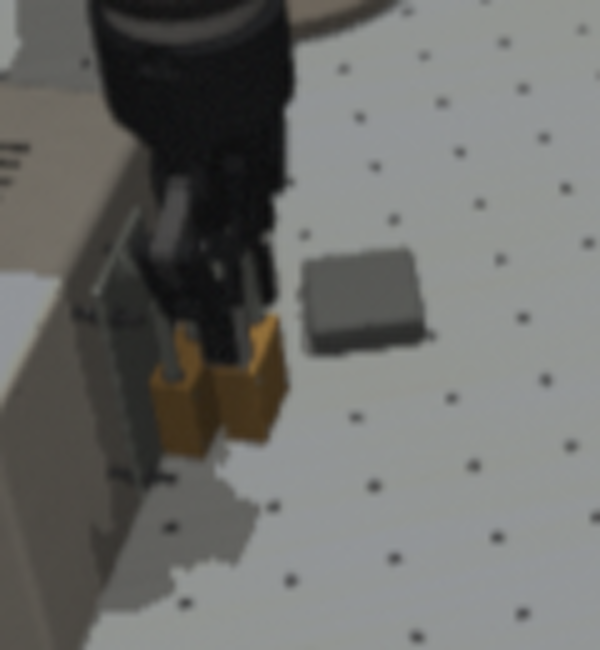

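View pics/c14.png

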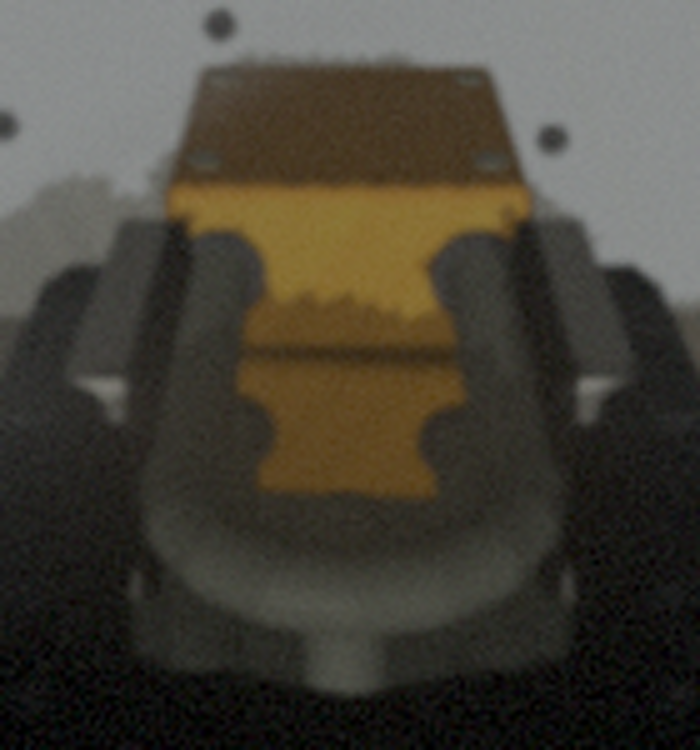

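{"op": "servo_tool", "data": {"steps": [[0,0,0.5,0,0,0],[0,0,1.5,0,0,0],[0,0,2.5,0,0,0],[0,0,3.5,0,0,0],[0,0,4.5,0,0,0],[0,0,5.5,0,0,0],[0,0,6.5,0,0,0],[0,0,7,0,0,0]]}}

```text
t: 11.0
position: [524.4, -83.7, 138.5]
tcp_rot: [0.379, 0.597, 0.379, -0.597]
contact_force: [-0.3, 0.1, -2.3]
width: 33.6
```

Run:
```python
from h import *
hk()
```

```text
out 42.38 lat -1.07 z 138.48 yaw -25.16 | F out -0.04 lat -0.31 z -2.34 t 11.00 w 33.6
```

{"op": "servo_tool", "data": {"steps": [[0,0,0.5,0,0,0],[0,0,1,0,0,0],[0,0,1.5,0,0,0],[0,0,2,0,0,0],[0,0,2.5,0,0,0],[0,0,3,0,0,0],[0,0,3.5,0,0,0],[0,0,4,0,0,0]]}}

```text
t: 11.67
position: [522.8, -87.1, 138.5]
tcp_rot: [0.379, 0.597, 0.379, -0.597]
contact_force: [0.1, -0.3, -2.2]
width: 33.3
```

Run:
```python
from h import *
hk(); grab('wrist','w10'); hk(); grab('scene','scene5'); hk()
crop('scene5',120,120,240,250,5,'c15')
crop('w10',190,180,330,330,5,'c16')
```

```text
out 38.58 lat -1.05 z 138.49 yaw -25.15 | F out -0.28 lat 0.19 z -2.20 t 11.67 w 33.3
out 38.41 lat -1.10 z 138.47 yaw -25.16 | F out -0.06 lat 0.22 z -3.36 t 11.72 w 33.8
out 38.48 lat -1.06 z 138.49 yaw -25.16 | F out -0.47 lat 0.13 z -1.50 t 11.77 w 33.6
```

View pics/c16.png

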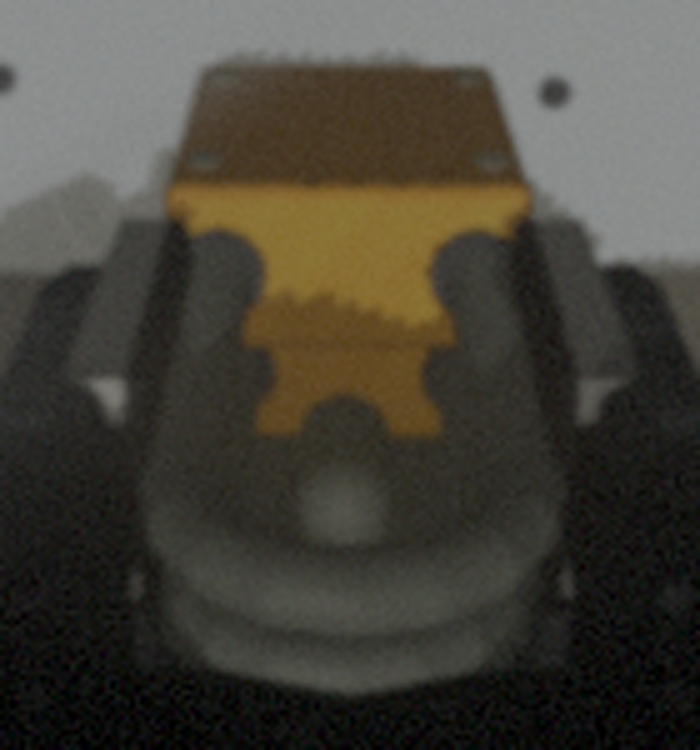

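View pics/c15.png

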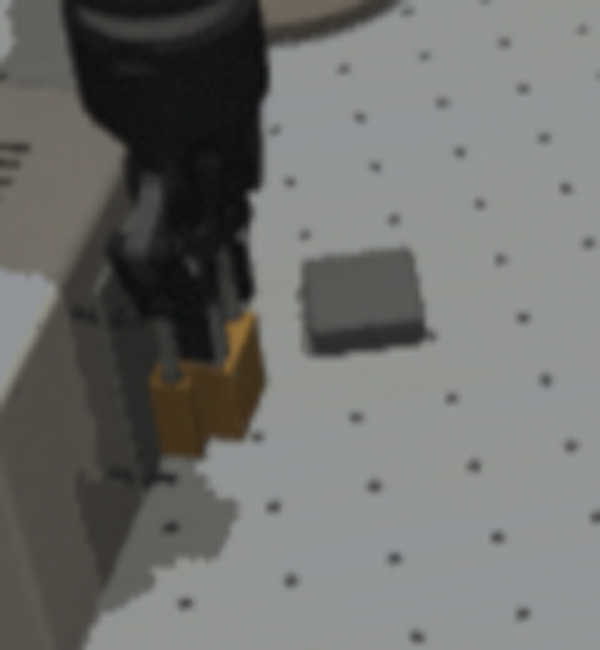

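{"op": "servo_tool", "data": {"steps": [[0,0,0.4,0,0,0],[0,0,0.8,0,0,0],[0,0,1.2,0,0,0],[0,0,1.6,0,0,0],[0,0,2,0,0,0],[0,0,2.4,0,0,0],[0,0,2.8,0,0,0],[0,0,3.2,0,0,0]]}}

```text
t: 12.43
position: [521.4, -90.1, 138.5]
tcp_rot: [0.379, 0.597, 0.379, -0.597]
contact_force: [0.4, 0.1, -2.1]
width: 33.7
```

Run:
```python
from h import *
hk(); grab('wrist','w11'); hk(); grab('scene','scene6'); hk()
crop('scene6',120,120,240,250,5,'c17')
crop('w11',190,180,330,330,5,'c18')
```

```text
out 35.37 lat -1.04 z 138.47 yaw -25.15 | F out 0.30 lat 0.33 z -2.09 t 12.43 w 33.7
out 35.26 lat -1.08 z 138.49 yaw -25.16 | F out -0.23 lat 0.44 z -2.38 t 12.48 w 33.4
out 35.33 lat -1.06 z 138.49 yaw -25.16 | F out 0.73 lat -0.24 z -2.10 t 12.53 w 33.3
```

View pics/c18.png

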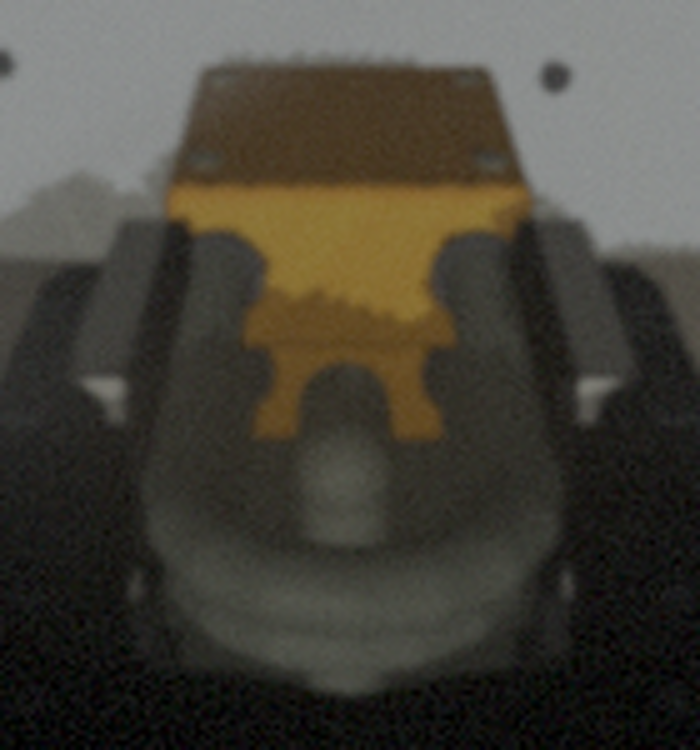

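View pics/c17.png

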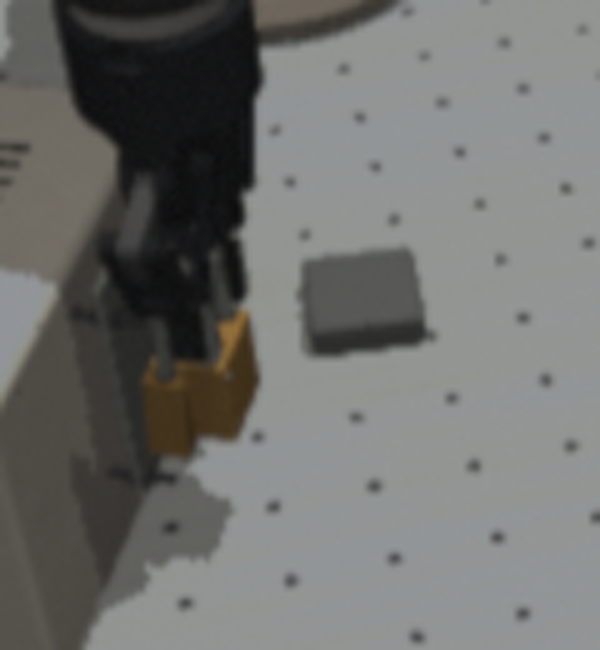

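{"op": "servo_tool", "data": {"steps": [[0,0,0.4,0,0,0],[0,0,0.8,0,0,0],[0,0,1.2,0,0,0],[0,0,1.5,0,0,0],[0,0,1.8,0,0,0],[0,0,2.1,0,0,0],[0,0,2.4,0,0,0],[0,0,2.7,0,0,0]]}}

```text
t: 13.2
position: [520.5, -92.0, 138.6]
tcp_rot: [0.379, 0.597, 0.379, -0.597]
contact_force: [0.6, 2.3, -1.7]
width: 33.8
```

Run:
```python
from h import *
hk()
```

```text
out 33.26 lat -1.05 z 138.57 yaw -25.13 | F out 2.30 lat -0.46 z -1.72 t 13.20 w 33.8
```

{"op": "servo_tool", "data": {"steps": [[0,0,0.2,0,0,0],[0,0,0.4,0,0,0],[0,0,0.5,0,0,0],[0,0,0.6,0,0,0],[0,0,0.7,0,0,0],[0,0,0.8,0,0,0],[0,0,0.9,0,0,0],[0,0,1,0,0,0]]}}

```text
t: 13.87
position: [520.2, -93.0, 138.7]
tcp_rot: [0.379, 0.597, 0.379, -0.597]
contact_force: [2.1, 4.1, -0.4]
width: 33.4
```

Run:
```python
from h import *
hk(); grab('wrist','w12'); hk(); grab('scene','scene7'); hk()
crop('scene7',120,120,240,250,5,'c19')
crop('w12',190,180,330,330,5,'c20')
```

```text
out 32.21 lat -0.93 z 138.65 yaw -25.14 | F out 4.63 lat 0.14 z -0.43 t 13.87 w 33.4
out 32.18 lat -0.94 z 138.65 yaw -25.14 | F out 5.22 lat -0.41 z 0.26 t 13.92 w 33.4
out 32.15 lat -0.96 z 138.64 yaw -25.14 | F out 4.47 lat -0.72 z 0.71 t 13.97 w 33.7
```

View pics/c20.png

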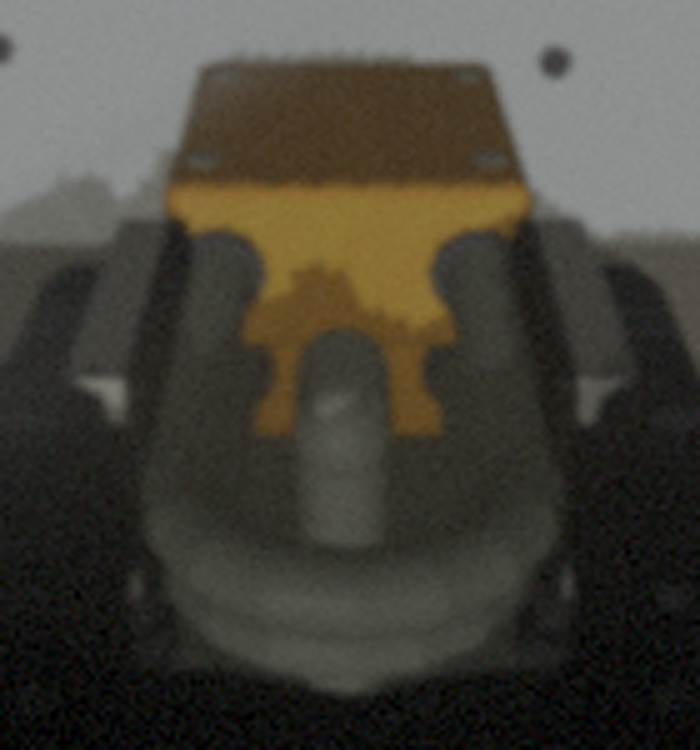

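View pics/c19.png

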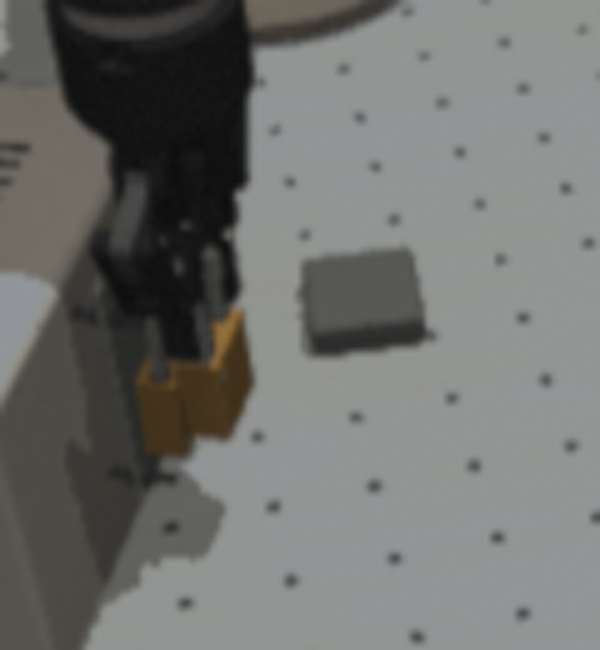

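{"op": "servo_tool", "data": {"steps": [[0,0,0,0,0,0],[0,0,0,0,0,0],[0,0,0,0,0,0],[0,0,0.1,0,0,0],[0,0,0.2,0,0,0],[0,0,0.3,0,0,0],[0,0,0.4,0,0,0],[0,0,0.5,0,0,0]], "force": 90}}

```text
t: 14.63
position: [519.9, -93.6, 138.6]
tcp_rot: [0.379, 0.597, 0.379, -0.597]
contact_force: [2.4, 4.7, 1.1]
width: 32.8
```

Run:
```python
from h import *
hk(); grab('wrist','w13'); hk(); grab('scene','scene8'); hk()
crop('scene8',140,180,180,220,16,'c21')
crop('scene0',140,170,180,220,16,'c21b')
crop('w13',190,180,330,330,5,'c22')
```

```text
out 31.53 lat -0.88 z 138.60 yaw -25.14 | F out 5.28 lat 0.21 z 1.10 t 14.63 w 32.8
out 31.53 lat -0.87 z 138.61 yaw -25.14 | F out 4.91 lat 0.72 z 0.54 t 14.68 w 32.7
out 31.52 lat -0.89 z 138.61 yaw -25.15 | F out 5.22 lat -0.11 z 0.79 t 14.73 w 32.7
```

View pics/c22.png

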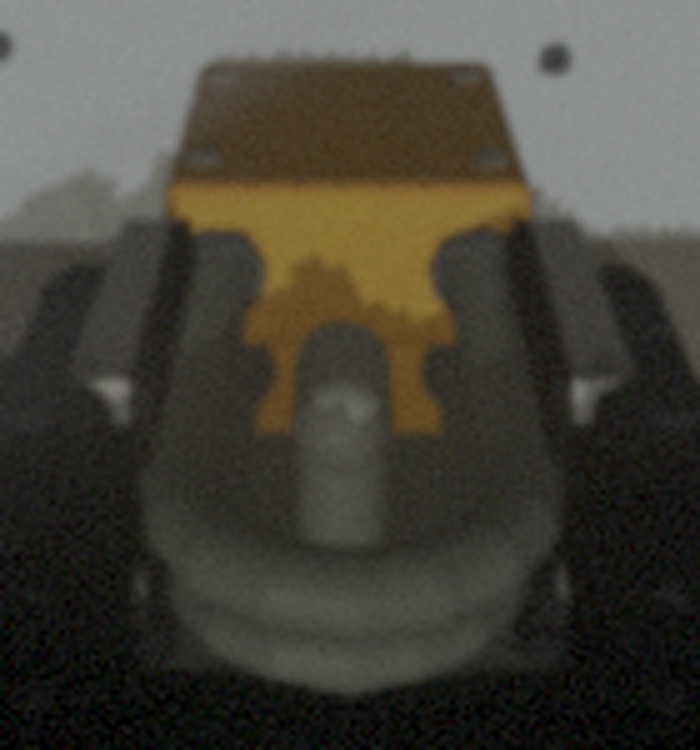

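View pics/c21.png

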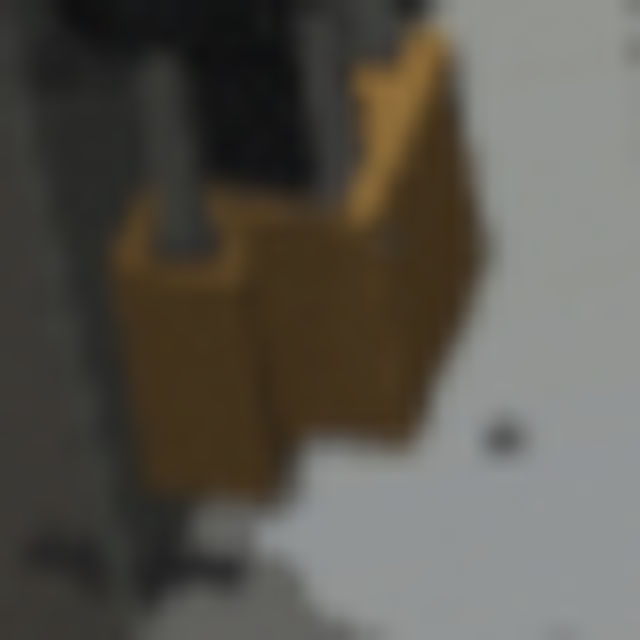

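{"op": "servo_tool", "data": {"steps": [[0,0,0.1,0,0,0],[0,0,0.2,0,0,0],[0,0,0.3,0,0,0],[0,0,0.4,0,0,0],[0,0,0.5,0,0,0],[0,0,0.6,0,0,0],[0,0,0.6,0,0,0],[0,0,0.6,0,0,0]]}}

```text
t: 15.4
position: [519.8, -93.8, 138.6]
tcp_rot: [0.379, 0.597, 0.379, -0.596]
contact_force: [2.3, 5.5, 1.4]
width: 33.1
```

Run:
```python
from h import *
hk(); rep()
```

```text
out 31.31 lat -0.92 z 138.61 yaw -25.13 | F out 5.97 lat -0.22 z 1.44 t 15.40 w 33.1
t 15.4 p [519.79 -93.78 138.61] yawY -25.128877749976414 down [ 0.  0. -1.] F [2.34 5.5  1.44] T [ 1.2 -0.5 -0. ] w 33.09718226044621 q [-0.44  0.33  0.65  1.94 -0.25  0.94 -0.1 ]
```

{"op": "servo_tool", "data": {"steps": [[0,0,0.1,0,0,0],[0,0,0.2,0,0,0],[0,0,0.3,0,0,0],[0,0,0.4,0,0,0],[0,0,0.4,0,0,0],[0,0,0.4,0,0,0],[0,0,0.4,0,0,0],[0,0,0.4,0,0,0]]}}

```text
t: 16.07
position: [519.7, -94.0, 138.7]
tcp_rot: [0.379, 0.597, 0.379, -0.596]
contact_force: [1.8, 5.4, 1.2]
width: 32.7
```

Run:
```python
from h import *
hk(); grab('wrist','w14'); hk(); grab('scene','scene9'); hk()
crop('scene9',140,180,180,220,16,'c23')
crop('w14',190,180,330,330,5,'c24')
```

```text
out 31.04 lat -0.92 z 138.67 yaw -25.13 | F out 5.67 lat -0.72 z 1.17 t 16.07 w 32.7
out 31.05 lat -0.90 z 138.69 yaw -25.13 | F out 7.14 lat -0.15 z 0.99 t 16.12 w 33.1
out 31.06 lat -0.89 z 138.68 yaw -25.12 | F out 5.51 lat -1.25 z 1.96 t 16.17 w 32.7
```

View pics/c24.png

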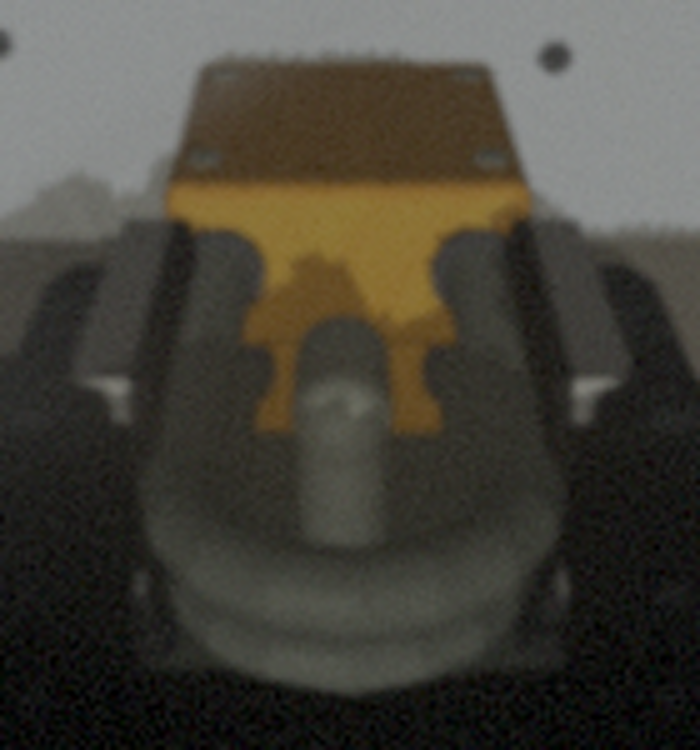

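View pics/c23.png

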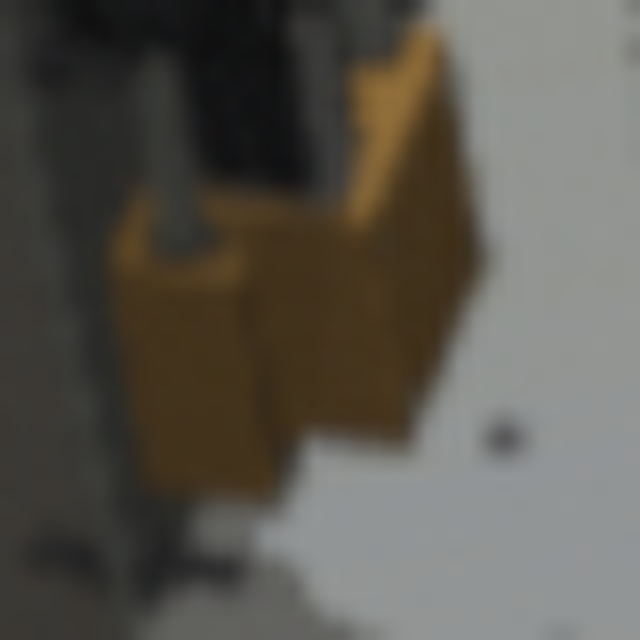

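Run:
```python
from h import *
np.set_printoptions(precision=1,suppress=True)
def P(o,l,z): 
    p=PL+o*E0+l*L0; p[2]=z; return p
def pc(n,*a): q=pf('w14',P(*a)); print(n,(q-[190,180])*5)
pc('tip top',39.5,-.2,184); pc('tip ball front',43.5,-.2,180); pc('tip ball back',35.5,-.2,180);pc('post bottom outer',43.5,-.2,166)
pc('ball L',39.5,-4.2,180);pc('ball R',39.5,3.8,180)
for o in (30,31): pc('arch low front',o+3.5,-.9,191.3); pc('arch low',o,-.9,187.8); pc('arch top',o,-.9,194.8)
pc('body bottom front L',41,-20.9,88.8);pc('body bottom front R',41,19.1,88.8);pc('body top front R',41,19.1,134.8);pc('body top front L',41,-20.9,134.8);pc('body top back',21,0,134.8)
pc('hung top back',0,0,121);pc('hung arch',10,0,181)
```

```text
tip top [346.3 445.4]
tip ball front [346.3 374.8]
tip ball back [346.3 461.4]
post bottom outer [346.5 296. ]
ball L [295.4 418.6]
ball R [397.3 418.7]
arch low front [336.6 564.3]
arch low [337.1 573.8]
arch top [336.5 629.7]
arch low front [336.6 553.6]
arch low [337.  563.5]
arch top [336.4 619.3]
body bottom front L [194.8  61.2]
body bottom front R [489.1  61.5]
body top front R [527.9 187.5]
body top front L [152.8 187.1]
body top back [348.5 354.2]
hung top back [348.3 448.3]
hung arch [348.5 705.9]
```

Run:
```python
from h import *
np.set_printoptions(precision=1,suppress=True)
def P(o,l,z): 
    p=PL+o*E0+l*L0; p[2]=z; return p
c=lambda a:(proj('scene9',P(*a))-[140,180])*16
for o in(0,20): 
    a,b=c((o,20,121)),c((o,20,75)); print('hung',o,a,b,(b-a)[0]/(b-a)[1])
    for dl in (3,5): # lean dl mm at bottom
        b2=c((o-dl,20,75)); print('  lean',dl,b2,(b2-a)[0]/(b2-a)[1])
a,b=c((41,20,134)),c((41,20,88)); print('held',a,b,(b-a)[0]/(b-a)[1])
p=cv2.imread('pics/scene9.png')[176:222,138:184]; p=cv2.resize(p,None,fx=16,fy=16,interpolation=cv2.INTER_LANCZOS4)
p=cv2.convertScaleAbs(p,alpha=2.2,beta=0); cv2.imwrite('pics/c25.png',p[:600])
```

```text
hung 0 [ 69.4 255.2] [121.4 491.6] 0.21954329036672562
  lean 3 [100.9 489.2] 0.1344286968800792
  lean 5 [ 87.3 487.6] 0.07673400581332424
hung 20 [210.5 271.3] [258.1 507.8] 0.20096127836553454
  lean 3 [237.5 505.4] 0.11526363425289882
  lean 5 [223.8 503.8] 0.05716923096241983
held [346.8 218.7] [390.5 459.6] 0.1812648173930757
```

View pics/c25.png

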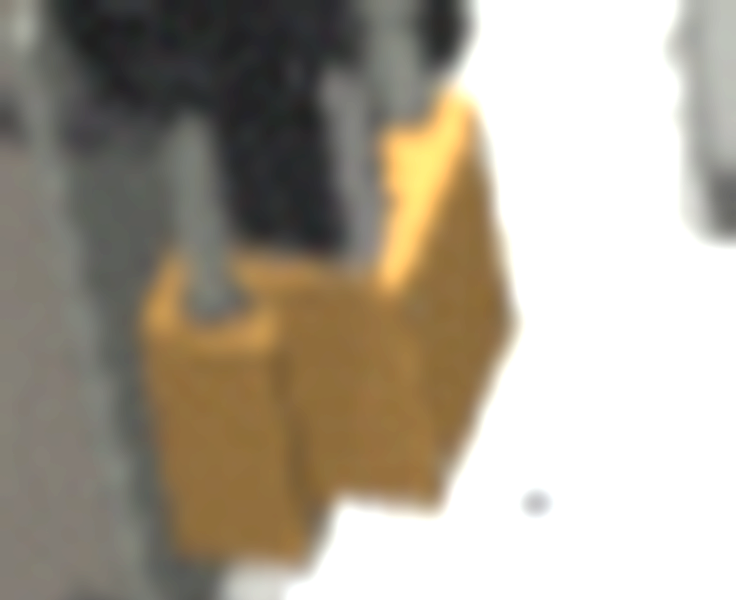

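{"op": "servo_tool", "data": {"steps": [[0,0,0,0,0,0],[0,0,0,0,0,0],[-0.2,0,0,0,0,0],[-0.4,0,0.1,0,0,0],[-0.4,0,0.2,0,0,0],[-0.4,0,0.3,0,0,0],[-0.4,0,0.4,0,0,0],[-0.4,0,0.5,0,0,0]], "force": 120}}

```text
t: 16.83
position: [519.1, -95.1, 138.8]
tcp_rot: [0.379, 0.597, 0.379, -0.597]
contact_force: [3.2, 4.1, -1.4]
width: 31.9
```

Run:
```python
from h import *
hk();rep()
```

```text
out 29.85 lat -1.02 z 138.77 yaw -25.15 | F out 5.09 lat 1.18 z -1.44 t 16.83 w 31.9
t 16.8333 p [519.08 -95.06 138.77] yawY -25.146874546431416 down [ 0.  0. -1.] F [ 3.23  4.11 -1.44] T [ 1.04 -0.71  0.1 ] w 31.865156289093644 q [-0.44  0.33  0.66  1.94 -0.25  0.94 -0.1 ]
```

{"op": "servo_tool", "data": {"steps": [[0,0,0.1,0,0,0],[-0.1,0,0.2,0,0,0],[-0.1,0,0.3,0,0,0],[-0.2,0,0.4,0,0,0],[-0.2,0,0.5,0,0,0],[-0.3,0,0.6,0,0,0],[-0.3,0,0.7,0,0,0],[-0.3,0,0.8,0,0,0]]}}

```text
t: 17.5
position: [519.0, -95.1, 138.8]
tcp_rot: [0.379, 0.597, 0.379, -0.596]
contact_force: [4.5, 4.6, -2.9]
width: 32.3
```

Run:
```python
from h import *
hk(); grab('wrist','w15'); hk(); grab('scene','scene10'); hk()
p=cv2.imread('pics/scene10.png')[176:222,138:184]; p=cv2.resize(p,None,fx=16,fy=16,interpolation=cv2.INTER_LANCZOS4)
p=cv2.convertScaleAbs(p,alpha=2.2,beta=0); cv2.imwrite('pics/c26.png',p[:600])
p=cv2.imread('pics/w15.png')[180:330,190:330]; p=cv2.resize(p,None,fx=5,fy=5,interpolation=cv2.INTER_LANCZOS4)
cv2.imwrite('pics/c27.png',cv2.convertScaleAbs(p[:600],alpha=2,beta=0))
```

```text
out 29.74 lat -1.06 z 138.85 yaw -25.12 | F out 6.04 lat 2.12 z -2.85 t 17.50 w 32.3
out 29.76 lat -1.05 z 138.84 yaw -25.12 | F out 5.46 lat 1.59 z -4.08 t 17.55 w 32.3
out 29.74 lat -1.07 z 138.83 yaw -25.12 | F out 5.45 lat 1.49 z -4.19 t 17.60 w 32.6
```

View pics/c26.png

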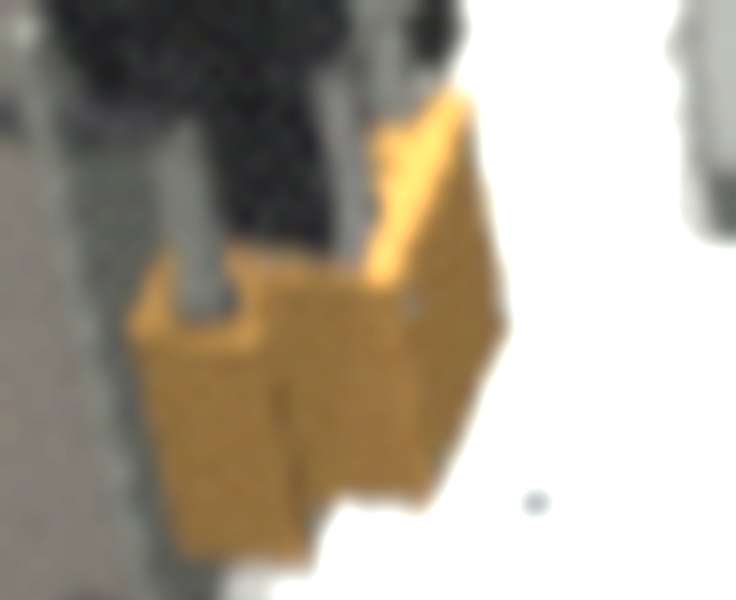

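View pics/c27.png

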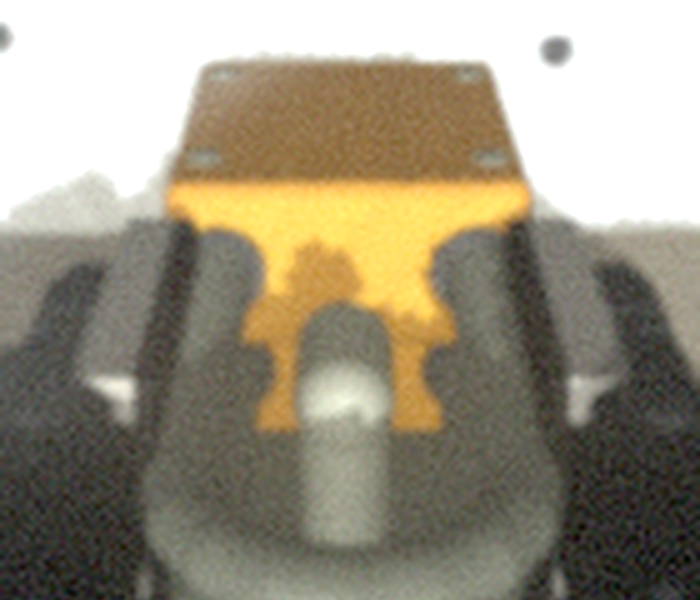

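{"op": "servo_tool", "data": {"steps": [[0.1,0,0,0,0,0],[0.2,0,0,0,0,0],[0.3,0,0.1,0,0,0],[0.3,0,0.2,0,0,0],[0.3,0,0.2,0,0,0],[0.3,0,0.3,0,0,0],[0.3,0,0.3,0,0,0],[0.3,0,0.3,0,0,0]]}}

```text
t: 18.27
position: [519.0, -95.2, 138.8]
tcp_rot: [0.379, 0.597, 0.38, -0.596]
contact_force: [3.7, 4.2, -1.3]
width: 32.0
```

Run:
```python
from h import *
hk();rep()
```

```text
out 29.71 lat -1.03 z 138.82 yaw -25.12 | F out 5.37 lat 1.56 z -1.25 t 18.27 w 32.0
t 18.2667 p [519.02 -95.18 138.82] yawY -25.117662773861028 down [ 0.  0. -1.] F [ 3.7   4.19 -1.25] T [ 1.36 -0.86  0.1 ] w 31.99221784334258 q [-0.44  0.33  0.66  1.94 -0.25  0.94 -0.1 ]
```

{"op": "servo_tool", "data": {"steps": [[0,0,0.2,0,0,0],[0,0,0.4,0,0,0],[0,0,0.5,0,0,0],[0,0,0.6,0,0,0],[0,0,0.6,0,0,0],[0,0,0.6,0,0,0],[0,0,0.6,0,0,0],[0,0,0.6,0,0,0]]}}

```text
t: 18.93
position: [519.0, -95.2, 138.8]
tcp_rot: [0.379, 0.597, 0.38, -0.596]
contact_force: [4.0, 6.0, -2.5]
width: 32.4
```

Run:
```python
from h import *
hk(); grab('wrist','w16'); hk(); grab('scene','scene11'); hk()
p=cv2.imread('pics/scene11.png')[176:222,138:184]; p=cv2.resize(p,None,fx=16,fy=16,interpolation=cv2.INTER_LANCZOS4)
p=cv2.convertScaleAbs(p,alpha=2.2,beta=0); cv2.imwrite('pics/c28.png',p[:600])
p=cv2.imread('pics/w16.png')[180:330,190:330]; p=cv2.resize(p,None,fx=5,fy=5,interpolation=cv2.INTER_LANCZOS4)
cv2.imwrite('pics/c29.png',cv2.convertScaleAbs(p[:750],alpha=2,beta=0)[150:])
```

```text
out 29.65 lat -1.04 z 138.82 yaw -25.10 | F out 7.15 lat 1.01 z -2.50 t 18.93 w 32.4
out 29.65 lat -1.06 z 138.81 yaw -25.10 | F out 8.57 lat -0.72 z -1.58 t 18.98 w 32.5
out 29.68 lat -1.07 z 138.82 yaw -25.10 | F out 7.70 lat 0.56 z -2.58 t 19.03 w 32.4
```

View pics/c28.png

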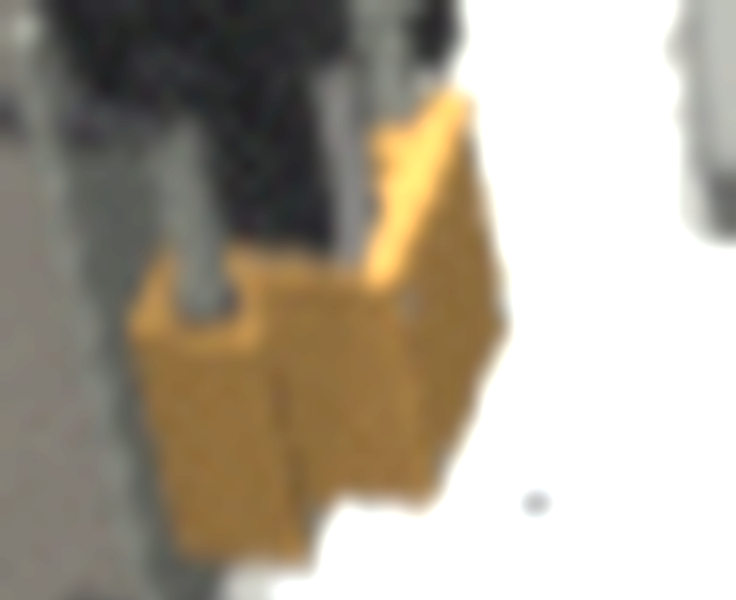

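View pics/c29.png

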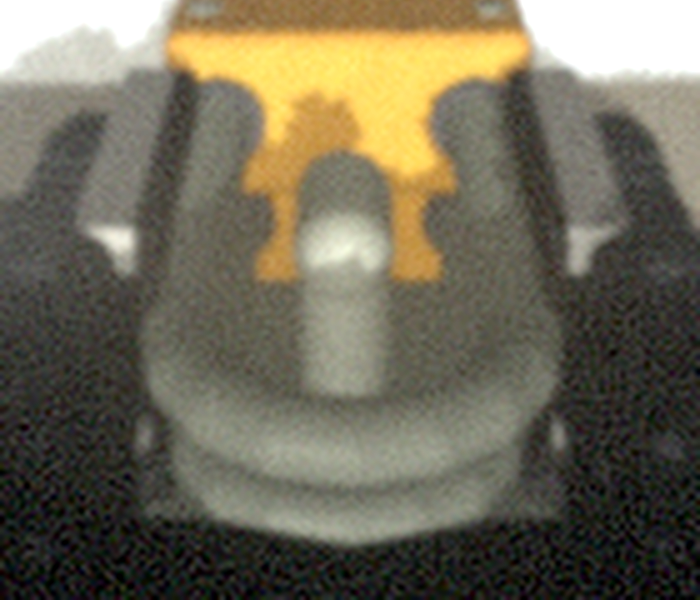

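{"op": "servo_tool", "data": {"steps": [[0,0,-0.3,0,0,0],[0,0,-0.6,0,0,0],[0,0,-0.9,0,0,0],[0,0,-1.1,0,0,0],[0,0,-1.1,0,0,0],[0,0,-1.1,0,0,0],[0,0,-1.1,0,0,0],[0,0,-1.1,0,0,0]]}}

```text
t: 19.7
position: [519.0, -95.1, 138.8]
tcp_rot: [0.379, 0.597, 0.379, -0.597]
contact_force: [3.1, 5.1, -1.7]
width: 32.2
```

Run:
```python
from h import *
hk();rep()
```

```text
out 29.80 lat -1.04 z 138.79 yaw -25.13 | F out 5.90 lat 0.59 z -1.66 t 19.70 w 32.2
t 19.7 p [519.04 -95.1  138.79] yawY -25.129475230257622 down [ 0.  0. -1.] F [ 3.05  5.09 -1.66] T [ 1.18 -0.78  0.13] w 32.24762777838827 q [-0.44  0.33  0.66  1.94 -0.25  0.94 -0.1 ]
```

{"op": "servo_tool", "data": {"steps": [[0,0,-0.4,0,0,0],[0,0,-0.8,0,0,0],[0,0,-1.2,0,0,0],[0,0,-1.6,0,0,0],[0,0,-1.9,0,0,0],[0,0,-1.9,0,0,0],[0,0,-1.9,0,0,0],[0,0,-1.9,0,0,0]]}}

```text
t: 20.37
position: [519.1, -94.7, 138.8]
tcp_rot: [-0.379, -0.597, -0.379, 0.597]
contact_force: [1.5, 0.8, -1.6]
width: 32.1
```

Run:
```python
from h import *
hk();rep(); grab('wrist','w17'); hk()
p=cv2.imread('pics/w17.png')[180:330,190:330]; p=cv2.resize(p,None,fx=5,fy=5,interpolation=cv2.INTER_LANCZOS4)
cv2.imwrite('pics/c30.png',cv2.convertScaleAbs(p[:750],alpha=2,beta=0)[150:])
```

```text
out 30.14 lat -1.17 z 138.78 yaw -25.19 | F out 1.40 lat 1.02 z -1.58 t 20.37 w 32.1
t 20.3667 p [519.08 -94.73 138.78] yawY -25.188813664536116 down [-0. -0. -1.] F [ 1.52  0.84 -1.58] T [ 0.2  -0.35 -0.03] w 32.08629370513834 q [-0.44  0.33  0.66  1.94 -0.25  0.94 -0.1 ]
out 30.18 lat -1.26 z 138.76 yaw -25.19 | F out 1.32 lat 0.42 z -1.02 t 20.42 w 32.2
```

View pics/c30.png

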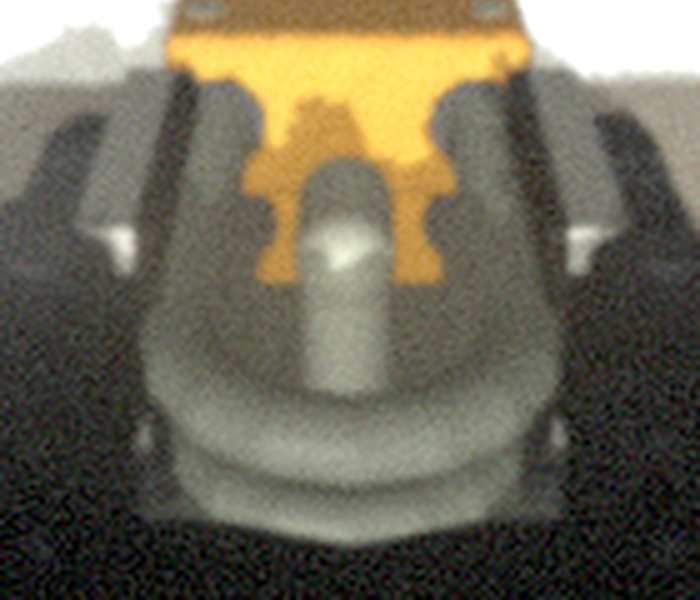

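{"op": "servo_tool", "data": {"steps": [[0.5,0,0,0,0,0],[1.2,0,0,0,0,0],[2,0,0,0,0,0],[2.7,0,0,0,0,0],[3.4,0,0,0,0,0],[4,0,0,0,0,0],[4.5,0,0,0,0,0],[5,0,0,0,0,0]]}}

```text
t: 21.08
position: [519.4, -94.1, 133.8]
tcp_rot: [-0.379, -0.597, -0.379, 0.597]
contact_force: [0.2, -1.1, -1.9]
width: 32.2
```

Run:
```python
from h import *
hk();hk()
```

```text
out 30.91 lat -1.13 z 133.78 yaw -25.15 | F out -0.91 lat 0.66 z -1.94 t 21.08 w 32.2
out 30.91 lat -1.13 z 133.78 yaw -25.15 | F out -0.91 lat 0.66 z -1.94 t 21.08 w 32.2
```

{"op": "servo_tool", "data": {"steps": [[0.4,0,0,0,0,0],[0.8,0,0,0,0,0],[1.2,0,0,0,0,0],[1.6,0,0,0,0,0],[2,0,0,0,0,0],[2.4,0,0,0,0,0],[2.7,0,0,0,0,0],[3,0,0,0,0,0]]}}

```text
t: 21.75
position: [519.5, -94.0, 130.8]
tcp_rot: [0.379, 0.597, 0.379, -0.597]
contact_force: [0.9, 0.4, -2.7]
width: 32.6
```

Run:
```python
from h import *
hk(); grab('wrist','w18'); hk(); grab('scene','scene12'); hk()
p=cv2.imread('pics/scene12.png')[176:222,138:184]; p=cv2.resize(p,None,fx=16,fy=16,interpolation=cv2.INTER_LANCZOS4)
p=cv2.convertScaleAbs(p,alpha=2.2,beta=0); cv2.imwrite('pics/c31.png',p[:600])
p=cv2.imread('pics/w18.png')[180:330,190:330]; p=cv2.resize(p,None,fx=5,fy=5,interpolation=cv2.INTER_LANCZOS4)
cv2.imwrite('pics/c32.png',cv2.convertScaleAbs(p[:750],alpha=2,beta=0)[150:])
```

```text
out 31.00 lat -1.08 z 130.84 yaw -25.15 | F out 0.80 lat 0.66 z -2.66 t 21.75 w 32.6
out 30.97 lat -1.11 z 130.80 yaw -25.15 | F out -0.28 lat -0.06 z -2.80 t 21.80 w 32.1
out 30.97 lat -1.10 z 130.83 yaw -25.15 | F out 0.73 lat 0.05 z -1.59 t 21.85 w 32.1
```

View pics/c31.png

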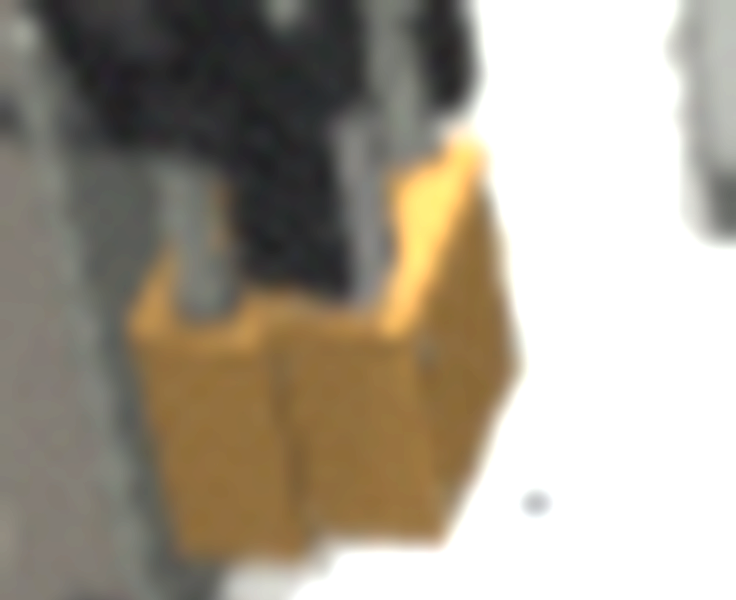

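View pics/c32.png

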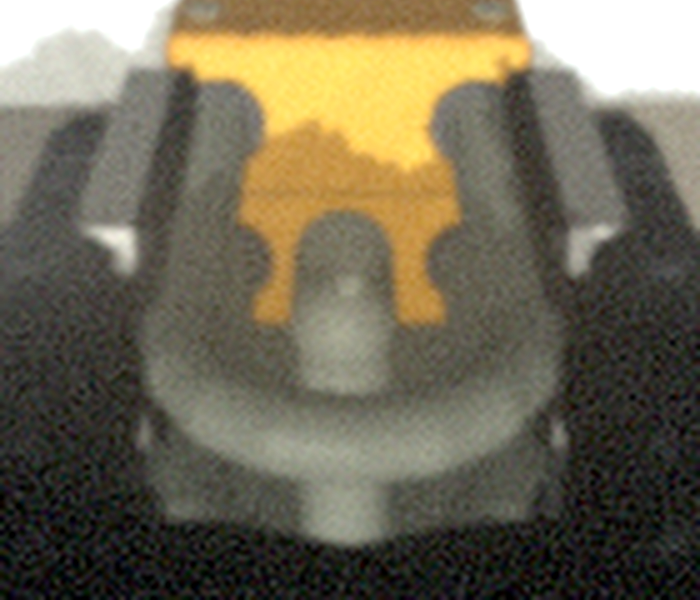

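{"op": "servo_tool", "data": {"steps": [[0.5,0,0,0,0,0],[1,0,0,0,0,0],[1.5,0,0,0,0,0],[2,0,0,0,0,0],[2.5,0,0,0,0,0],[3,0,0,0,0,0],[3.5,0,0,0,0,0],[4,0,0,0,0,0]]}}

```text
t: 22.52
position: [519.5, -94.0, 126.8]
tcp_rot: [0.379, 0.597, 0.379, -0.597]
contact_force: [-0.1, 0.2, -2.7]
width: 32.0
```

Run:
```python
from h import *
hk()
```

```text
out 31.02 lat -1.07 z 126.82 yaw -25.15 | F out 0.13 lat -0.18 z -2.74 t 22.52 w 32.0
```

{"op": "servo_tool", "data": {"steps": [[0.2,0,0,0,0,0],[0.4,0,0,0,0,0],[0.6,0,0,0,0,0],[0.8,0,0,0,0,0],[1,0,0,0,0,0],[1.2,0,0,0,0,0],[1.4,0,0,0,0,0],[1.6,0,0,0,0,0]]}}

```text
t: 23.18
position: [519.5, -94.0, 125.2]
tcp_rot: [0.379, 0.597, 0.379, -0.597]
contact_force: [-0.7, -0.2, -1.5]
width: 32.1
```

Run:
```python
from h import *
hk(); viewer.get_image('top'); hk()
```

```text
out 31.00 lat -1.07 z 125.24 yaw -25.15 | F out -0.52 lat -0.57 z -1.47 t 23.18 w 32.1
out 30.98 lat -1.06 z 125.25 yaw -25.15 | F out -0.07 lat 0.36 z -1.20 t 23.23 w 32.0
```

Weight is starting to be taken; a few tenths more.

{"op": "servo_tool", "data": {"steps": [[0.1,0,0,0,0,0],[0.2,0,0,0,0,0],[0.3,0,0,0,0,0],[0.4,0,0,0,0,0],[0.4,0,0,0,0,0],[0.4,0,0,0,0,0],[0.4,0,0,0,0,0],[0.4,0,0,0,0,0]]}}

```text
t: 23.9
position: [519.6, -94.0, 124.9]
tcp_rot: [0.379, 0.597, 0.379, -0.597]
contact_force: [-0.6, 0.6, -1.3]
width: 32.2
```

Run:
```python
from h import *
hk(); grab('wrist','w19'); hk(); grab('scene','scene13'); hk()
p=cv2.imread('pics/scene13.png')[176:222,138:184]; p=cv2.resize(p,None,fx=16,fy=16,interpolation=cv2.INTER_LANCZOS4)
p=cv2.convertScaleAbs(p,alpha=2.2,beta=0); cv2.imwrite('pics/c33.png',p[:600])
p=cv2.imread('pics/w19.png')[180:330,190:330]; p=cv2.resize(p,None,fx=5,fy=5,interpolation=cv2.INTER_LANCZOS4)
cv2.imwrite('pics/c34.png',cv2.convertScaleAbs(p[:750],alpha=2,beta=0)[150:])
```

```text
out 31.00 lat -1.03 z 124.94 yaw -25.15 | F out 0.29 lat -0.79 z -1.28 t 23.90 w 32.2
out 31.00 lat -1.01 z 124.97 yaw -25.15 | F out -0.34 lat -0.59 z -0.42 t 23.95 w 32.2
out 31.02 lat -1.01 z 124.95 yaw -25.15 | F out 0.15 lat -0.26 z -1.39 t 24.00 w 32.4
```

View pics/c33.png

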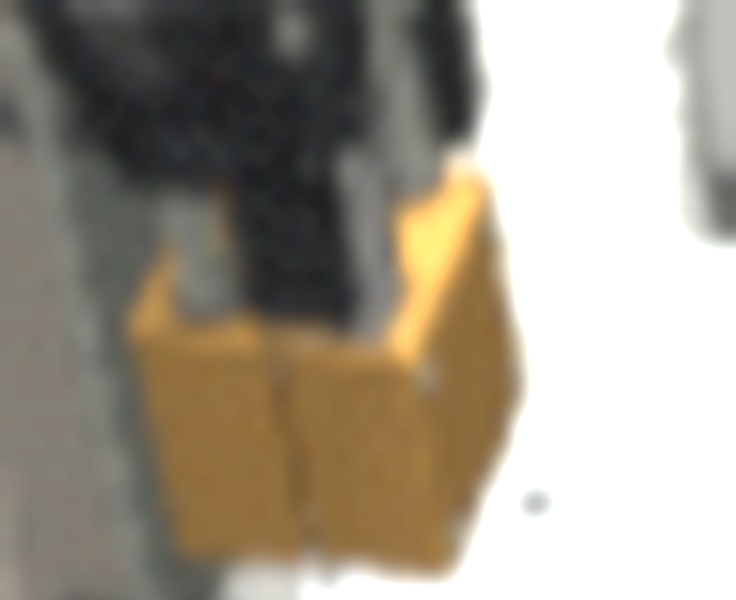

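View pics/c34.png

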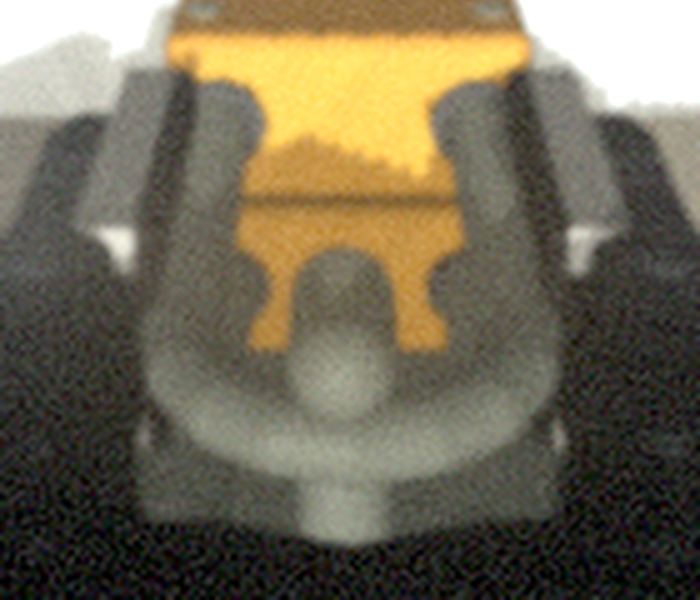

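{"op": "servo_tool", "data": {"steps": [[0.1,0,0,0,0,0],[0.2,0,0,0,0,0],[0.3,0,0,0,0,0],[0.4,0,0,0,0,0],[0.5,0,0,0,0,0],[0.6,0,0,0,0,0],[0.6,0,0,0,0,0],[0.6,0,0,0,0,0]]}}

```text
t: 24.67
position: [519.7, -94.0, 124.6]
tcp_rot: [0.379, 0.597, 0.379, -0.597]
contact_force: [-1.5, 0.4, 5.8]
width: 32.3
```

Run:
```python
from h import *
hk()
for i in range(3): viewer.get_image('top'); hk()
```

```text
out 31.05 lat -0.93 z 124.61 yaw -25.15 | F out -0.26 lat -1.55 z 5.76 t 24.67 w 32.3
out 31.03 lat -0.93 z 124.59 yaw -25.16 | F out 0.04 lat -2.61 z 5.09 t 24.72 w 32.3
out 31.05 lat -0.91 z 124.60 yaw -25.15 | F out 0.08 lat -2.29 z 5.19 t 24.77 w 32.4
out 31.03 lat -0.93 z 124.61 yaw -25.15 | F out -0.72 lat -1.68 z 5.77 t 24.82 w 32.2
```

{"op": "servo_tool", "data": {"steps": [[-0.1,-0.2,0,0,0,0],[-0.2,-0.4,0,0,0,0],[-0.3,-0.6,0,0,0,0],[-0.3,-0.7,0,0,0,0],[-0.3,-0.7,0,0,0,0],[-0.3,-0.7,0,0,0,0],[-0.3,-0.7,0,0,0,0],[-0.3,-0.7,0,0,0,0]], "force": 30}}

```text
t: 25.48
position: [519.5, -94.0, 124.7]
tcp_rot: [0.379, 0.597, 0.379, -0.597]
contact_force: [2.2, -1.0, 3.0]
width: 32.4
```

Run:
```python
from h import *
hk()
for i in range(2): viewer.get_image('top'); hk()
```

```text
out 31.02 lat -1.12 z 124.74 yaw -25.16 | F out -0.00 lat 2.42 z 3.00 t 25.48 w 32.4
out 31.02 lat -1.20 z 124.74 yaw -25.16 | F out 0.59 lat 2.25 z 2.46 t 25.53 w 32.3
out 31.03 lat -1.26 z 124.73 yaw -25.15 | F out -0.57 lat 1.58 z 2.00 t 25.58 w 32.2
```

{"op": "servo_tool", "data": {"steps": [[-0.1,0.2,0,0,0,0],[-0.2,0.3,0,0,0,0],[-0.2,0.3,0,0,0,0],[-0.2,0.3,0,0,0,0],[-0.2,0.3,0,0,0,0],[-0.2,0.3,0,0,0,0],[-0.2,0.3,0,0,0,0],[-0.2,0.3,0,0,0,0]], "force": 20}}

```text
t: 26.25
position: [519.1, -93.8, 124.7]
tcp_rot: [0.379, 0.597, 0.379, -0.597]
contact_force: [1.2, -1.3, 1.8]
width: 31.9
```

Run:
```python
from h import *
hk()
```

```text
out 31.02 lat -1.50 z 124.75 yaw -25.15 | F out -0.69 lat 1.69 z 1.82 t 26.25 w 31.9
```

{"op": "servo_tool", "data": {"steps": [[0,0,0,0,0,0],[0,0,0,0,0,0],[0,0,0,0,0,0],[0,0,0,0,0,0],[0,0,0,0,0,0],[0,0,0,0,0,0],[0,0,0,0,0,0],[0,0,0,0,0,0]], "jaw": 0.6}}

```text
t: 26.92
position: [519.1, -93.8, 124.8]
tcp_rot: [0.379, 0.597, 0.379, -0.597]
contact_force: [-0.1, 1.1, -0.3]
width: 51.3
```

Run:
```python
from h import *
hk(); grab('wrist','w20'); hk(); grab('scene','scene14'); hk()
p=cv2.imread('pics/scene14.png')[176:222,138:184]; p=cv2.resize(p,None,fx=16,fy=16,interpolation=cv2.INTER_LANCZOS4)
p=cv2.convertScaleAbs(p,alpha=2.2,beta=0); cv2.imwrite('pics/c35.png',p[:600])
p=cv2.imread('pics/w20.png')[180:330,190:330]; p=cv2.resize(p,None,fx=5,fy=5,interpolation=cv2.INTER_LANCZOS4)
cv2.imwrite('pics/c36.png',cv2.convertScaleAbs(p[:750],alpha=2,beta=0)[150:])
```

```text
out 31.00 lat -1.51 z 124.76 yaw -25.15 | F out 0.91 lat -0.53 z -0.30 t 26.92 w 51.3
out 30.99 lat -1.47 z 124.79 yaw -25.15 | F out 0.47 lat 0.37 z -0.12 t 26.97 w 51.0
out 31.01 lat -1.47 z 124.79 yaw -25.15 | F out -0.23 lat -0.65 z 0.33 t 27.02 w 51.4
```

View pics/c35.png

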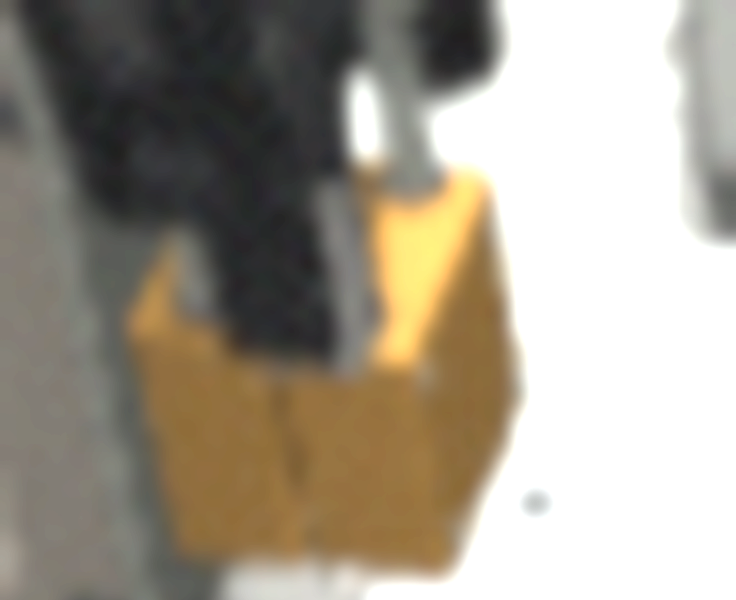

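View pics/c36.png

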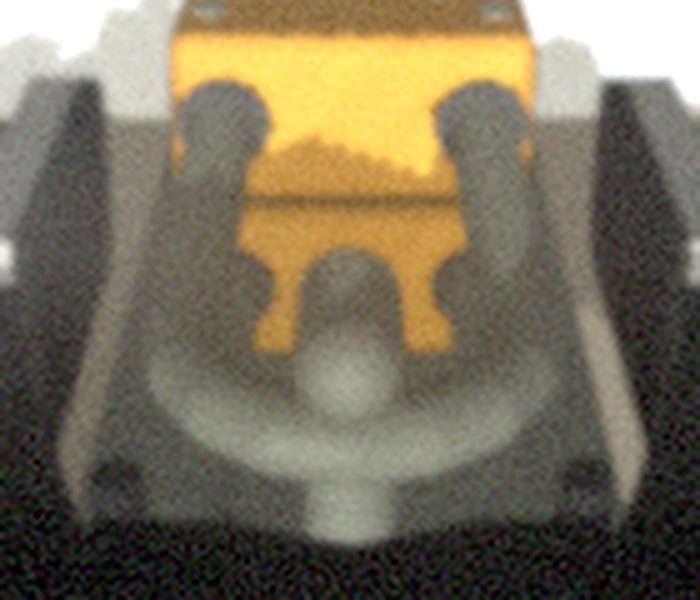

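{"op": "servo_tool", "data": {"steps": [[-3,0,0,0,0,0],[-8,0,0,0,0,0],[-16,0,0,0,0,0],[-26,0,0,0,0,0],[-40,0,0,0,0,0],[-60,0,0,0,0,0],[-85,0,0,0,0,0],[-110,0,0,0,0,0]]}}

```text
t: 27.68
position: [519.0, -94.0, 236.6]
tcp_rot: [0.379, 0.597, 0.379, -0.597]
contact_force: [0.5, 0.1, -0.1]
width: 51.3
```

{"op": "servo_tool", "data": {"steps": [[-20,0,5,0,0,0],[-40,0,18,0,0,0],[-55,0,36,0,0,0],[-65,0,52,0,0,0],[-68,0,64,0,0,0],[-70,0,70,0,0,0],[-70,0,70,0,0,0],[-70,0,70,0,0,0]]}}

```text
t: 28.35
position: [489.0, -156.7, 304.0]
tcp_rot: [-0.379, -0.597, -0.38, 0.597]
contact_force: [0.3, -0.3, 0.7]
width: 51.1
```

Run:
```python
from h import *
rep(); grab('wrist','w21'); grab('scene','scene15'); grab('top','top3')
crop('w21',210,40,310,150,7,'c37'); crop('scene15',120,130,220,240,7,'c38')
```

```text
t 28.35 p [ 489.04 -156.73  303.95] yawY -25.165169314437687 down [-0.  0. -1.] F [ 0.28 -0.33  0.7 ] T [ 0.   -0.03 -0.03] w 51.09815880668712 q [-0.45  0.13  0.75  1.77 -0.09  1.28 -0.11]
```

View pics/c37.png

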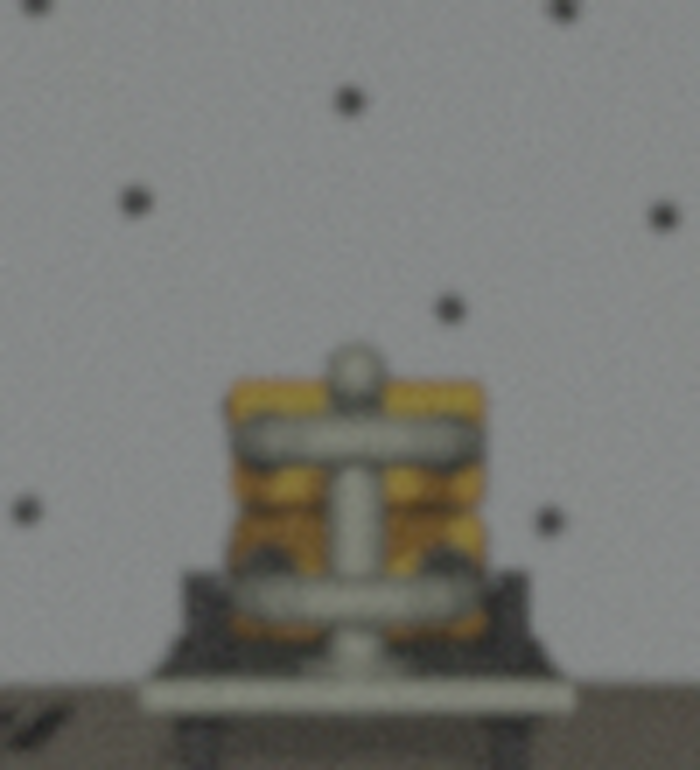

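View pics/c38.png

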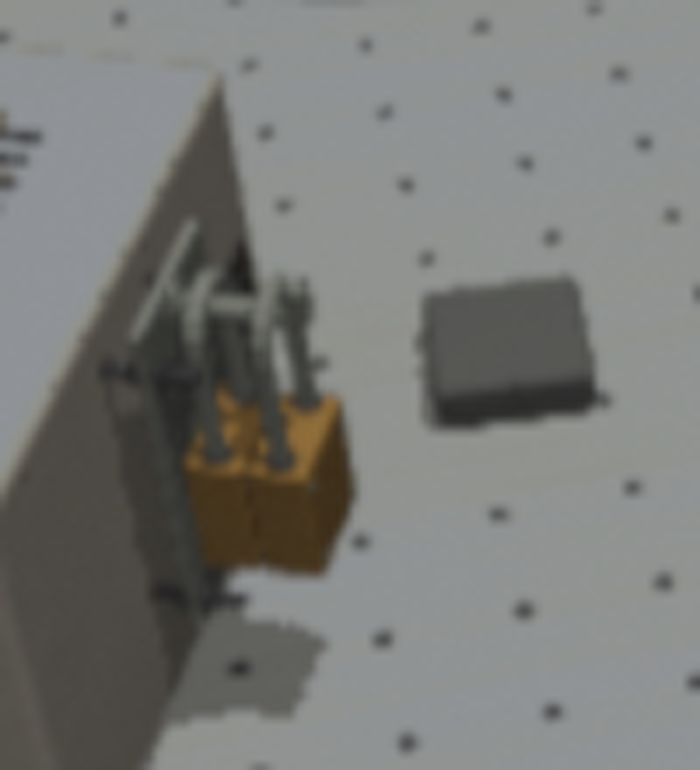

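View pics/scene15.png

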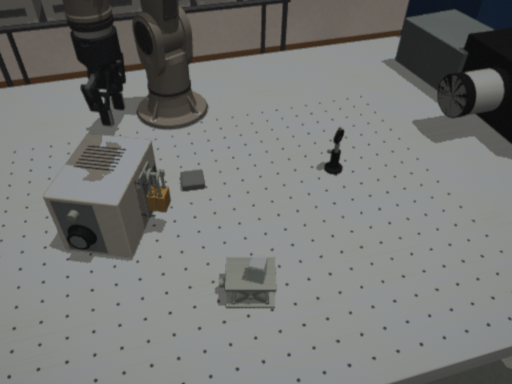

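Run:
```python
from h import *
rep(); print(ctrl.close_job())
```

```text
t 28.5 p [ 489.46 -155.97  303.83] yawY -25.055018519916107 down [-0.  0. -1.] F [ 0.22  0.05 -0.19] T [0.01 0.01 0.03] w 51.29461486598741 q [-0.45  0.13  0.75  1.77 -0.09  1.28 -0.11]
the job is handed in; nothing more can be done
None
```

The loose padlock now hangs on the hook in front of the first one, both upright behind the upturned end. I handed the job in at 28.5 s of the 54 s.

- **Pushing back:** I used the new padlock to ease the hung one back until it stopped moving. At the stop it stayed within about 0.1 mm while the push rose to about 8 N. That was over the 6 N sliding figure, but only once it had stopped. I then backed off to about 1.4 N.
- **Lowering:** I lowered the new padlock slowly until the bar carried its weight, with the upward force reaching about 5.5 N. I eased that to about 2 N before opening the jaws, and then rose clear.
- **Last checks:** The wrist and scene pictures showed both shackles on the bar behind the upturned end and the bodies face to face. The hung padlock was close to the plate. The other things on the bench looked unmoved. The arm was clear, with the force readings back near zero.

Some things did not go cleanly:

- **Tilting:** The hung padlock leaned a few degrees during the push, and the held one pitched about 2° in the grip. Both straightened afterwards.
- **Upward pull:** For about a second, friction pulled up on the hung padlock with about 2 N. I lowered the tool to relieve it, and saw no lift in the pictures.
- **Camera agreement:** The scene and top cameras disagreed by about 9 mm on the lamp unit's position, so I relied on the wrist camera there. Even with that, one wrist view during the push put the hook's end about 2 mm from where I expected. The felt stop agreed with the calculated position to within about 0.3 mm.

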